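# Raise the hat booth's sash to the mark

### The arm

A 6-joint arm with a two-finger parallel gripper is mounted at the origin on the work surface. World frame = base frame: x ahead of the robot, y to its left, z up, the work surface at z = 0. Lengths are in m, angles in degrees, forces in N, time in s.
With the tool pointing down it reaches from about 0.4 to 0.825 m from the base axis. Payload 7 kg.
Tool frame: the origin (TCP) lies at the very end of the fingers, on their centre line; the grasp point (between the pads) lies 19 mm behind it (r.grasp_offset is the z of the grasp point in the tool frame, in m); z points along the fingers, y is the direction in which the jaws open and shut (so a half turn about z gives the same grasp; the last joint's range is limited). The gripper opens to 88 mm and grips with 3 to 60 N. Pads are 19 mm wide; open, the fingers measure 130 mm over their backs; the gripper's body (78 mm by 193 mm) begins 47 mm behind the grasp point.
Start: joints at [87.955, 20.546, 0.682, 0, -70.136, -16.507], TCP at [0.215, 0.64, 0.227] pointing down, gripper open.
Joint ranges: [-176.03, 176.03], [-82.01, 121.73], [-58.28, 71.71], [-173.87, 95.51], [-174.79, -0.11], [-173.66, 173.66]. Speed limits (degrees/s): [136.94, 136.94, 172.46, 180, 180, 180].

### API

Orientations are given as [roll, pitch, yaw] about the fixed x, y, z axes, in that order (R = Rz(yaw) Ry(pitch) Rx(roll)).
In Python, from plant import r gives the robot as it stands.
- The arm moves only by the tool carry_out, never from a script. Its argument "plan" is a list of rows, each a list of 6 numbers: the shift along the world's x, y, z in m, then the turn, a rotation vector about the world's x, y, z in rad. In form: [[tx, ty, tz, wx, wy, wz], ...]. A call has 1 to 12 rows; each row shifts and turns the pose as measured when the row begins; what a row does not reach is not made up. A row lasts 1/12 s, in which the tool goes at most 41.7 mm and 7.16 degrees, less where a joint would pass 70% of its speed; a pose out of reach is approached as far as the arm can. A call with a gripper value outside its range is refused whole. "fingers" is the closure, from -1 (fully open) to 1 (shut), set as the call begins (left out, the last holds). The fingers move at their own pace and stop on an object; "force" is the grip in N (left out, the last holds). Time passes only in rows, so rows that do not move let the fingers close. It gives the time, the measured TCP pose, the force and the opening at its end, in the units of the state.
- r.get_state(): the state, without advancing time (a new reading comes with each control period).
- r.capture(name): name is "side" or "top" or "wrist"; returns the picture (400x640x3 uint8, red, green, blue); there is no depth.
- r.camera_model(name): a dict with "fov_y" (degrees; the focal length in pixels is half the picture's height over the tangent of half this angle, whatever the lens; pixels are square), "cx", "cy" (the principal point, pixels), "k1" (the pictures are not rectified: a ray, as slopes to the right and down, at radius r is drawn at 1 + k1 r^2 times it, then the intrinsics apply), "R" (3x3) and "t" (3): a world point X has camera coordinates R X + t; the wrist camera has in their place "mount" (4x4, takes a point from camera to tool coordinates, whose origin is the TCP and whose axes are the flange's). Camera axes: x right, y down, z forward; pixel columns grow to the right and rows downward; lengths in m; the calibration is good to about 2 mm. A picture is of the moment at which its call begins: read the wrist's pose just before it. camera_model takes no time and is no camera call.
- r.close_job(): hands the job in, once; it reports no verdict.
The state is a dict: "time_s": time; "joints": joint angles; "qd": joint speeds; "joint_torque": joint torques, N m; "tcp_pos": TCP position; "eef_rot": TCP orientation; "contact_force": force on the tool from outside, world axes, zero at the start; "moment": the same for the moment, N m; "gripper_width": finger opening in m.
Only numpy, scipy, OpenCV 4.12 (cv2) and the standard library are available. Lean on these libraries where they do the work, as an engineer would, in place of code of your own. Each camera call takes 0.05 s, during which the arm holds its last target.

### The job

In the hat maker's workshop, open the clear sliding window of the extraction hood: push it gently upward with the fingertips from beneath its yellow lip, without pinching the lip, until the lip is level with the two red height clips on the hood's posts. The window is counterweighted and stays where it is left; leave it there and draw the hand back clear, with everything else on the bench left where it stands.

Things in the scene. Friction and masses are not known exactly. Their poses are not given: they have to be found in the camera images.
- hood_front (a point): foot of the front of the fixed extraction hood: grey plinth 200 deep x 420 wide x 85 mm high, four aluminium posts to 500 mm, clear sides, open top and back, a brown hat inside. This point lies on the bench in the plane of the front faces of plinth and front posts, midway across the width. The front with the sash looks along -x of its own axes, towards the robot; y runs along its width, z up. The hood never moves
- sash (a joint): height of the clear sash above its closed position, in m: 0 closed, grows as it goes up, stop at 0.20. It slides straight up in the posts (0.8 kg, balanced by counterweights; rubbing friction takes about 2 to 5 N to push it either way, and it stays where it is left)
- lip (a point): middle of the front edge of the yellow lip at the bottom of the sash, half-way up the lip's thickness; same axes as the hood. The lip is a level ledge 340 mm long (along hood y), 15 mm thick (its underside is 7.5 mm below this point), which stands out 45 mm in front of the plinth and posts; at sash = 0 its underside is 100 mm above the bench. Below it and in front of it the bench is free within 120 mm to either side of its middle
- mark (a point): the marked height: point midway between the two red clips, half-way up their 15 mm thickness. The clips are fixed on the left and right front posts (centres 199 mm to either side of the middle), and their front faces are level with the lip's front edge to within 5 mm. The lip is at the mark when this point and the lip's are equally high
- spool_green_mid (a point): centre of a loose green thread spool, 48 mm across, 60 mm high; leave alone
- spool_white_mid (a point): centre of a loose cream thread spool, 48 mm across, 60 mm high; leave alone
- pin_tin_mid (a point): centre of a loose brass pin tin, 56 mm across, 50 mm high; leave alone
- brush_grip (a point): grip of a loose wooden brush, 180 mm long, lying down; leave alone
- stiffener_mid (a point): centre of a loose amber bottle, 56 mm across, 130 mm high; leave alone
- mug_mid (a point): centre of a loose white mug, 76 mm across, 90 mm high; leave alone
- block_mid (a point): centre of a loose small wooden hat block, 110 mm across, 80 mm high; leave alone

How it is judged:
By the outcome, as a careful person would: the job done as asked, in the order asked, and still so for the second after the job is handed in, with the robot touching nothing.
It also fails if it takes over 42 s, if anything falls off the work surface, if the arm or the gripper's body presses on something with over 40 N, if the wrist force passes 120 N, or if a joint passes its speed limit or range.

## Working session

There is one attempt and no reset: what is moved stays moved. The work goes in short steps, Python scripts to look and compute and a tool call to move; the robot and the scene stay as the last step left them, time stands still between calls to the robot, and variables do not carry over. Pictures are saved under pics/ and viewed, and the job is handed in when it is done.

Besides the shell and the picture viewer there is one more tool, called after "Emit:" as name(argument=value, ...) on one line, values as JSON. carry_out: Moves the arm, as the interface text tells. Its arguments: {"type":"object","properties":{"plan":{"type":"array"},"fingers":{"type":"number"},"force":{"type":"number"}},"required":["plan"]}

```bash
ls; mkdir -p pics; python3 - <<'E'
from plant import r
import cv2
s=r.get_state();print(s)
for n in ("side","top","wrist"):
    im=r.capture(n);cv2.imwrite(f"pics/{n}0.png",im[:,:,::-1]);print(n,r.camera_model(n))
E
```

```text
pics
{'time_s': 0.0, 'joints': array([ 8.79537236e+01,  2.05909108e+01,  6.34498360e-01, -2.11146910e-02,
       -7.01367051e+01, -1.65061895e+01]), 'qd': array([ 0.04751669,  0.06706963, -0.06447276,  0.10195577,  0.04620546,
        0.06072708]), 'joint_torque': array([-3.04603818e-04, -5.82714272e+01,  2.93052453e+01,  6.99722573e+00,
        6.85457155e-03, -1.72159080e-04]), 'tcp_pos': array([0.21463831, 0.63944583, 0.22563099]), 'eef_rot': array([ 1.79905080e+02, -7.42791767e-03, -1.85596501e+01]), 'contact_force': array([ 0.12999461, -1.31068682, -0.18020405]), 'moment': array([-0.01982227, -0.02087735,  0.09917671]), 'gripper_width': 0.08764976479889591}
side {'fov_y': 43.89947201457292, 'cx': 319.7904891537633, 'cy': 202.14955676993887, 'k1': -0.001459280292336846, 'R': array([[-9.89658978e-01, -1.43439808e-01, -3.59481071e-04],
       [-8.14727499e-02,  5.64178089e-01, -8.21623560e-01],
       [ 1.18056337e-01, -8.13097845e-01, -5.70030347e-01]]), 't': array([0.57703973, 0.20816921, 1.1372883 ])}
top {'fov_y': 57.34163492223645, 'cx': 315.2851384550113, 'cy': 206.1860107614373, 'k1': -0.041842215711985674, 'R': array([[-0.01193175, -0.99980592,  0.01567666],
       [-0.99541126,  0.01038779, -0.09512373],
       [ 0.09494243, -0.01673972, -0.99534201]]), 't': array([0.00344863, 0.60985521, 1.00025718])}
wrist {'fov_y': 67.76033326355913, 'cx': 319.59477530779185, 'cy': 200.29385608428186, 'k1': -0.036637654915592545, 'mount': array([[ 9.12402567e-04, -9.61573436e-01, -2.74546342e-01,
         7.45343286e-02],
       [ 9.99998537e-01,  4.80044214e-04,  1.64199407e-03,
        -9.51548509e-04],
       [-1.44710350e-03, -2.74547439e-01,  9.61572467e-01,
        -1.57578230e-01],
       [ 0.00000000e+00,  0.00000000e+00,  0.00000000e+00,
         1.00000000e+00]])}
```

View pics/side0.png

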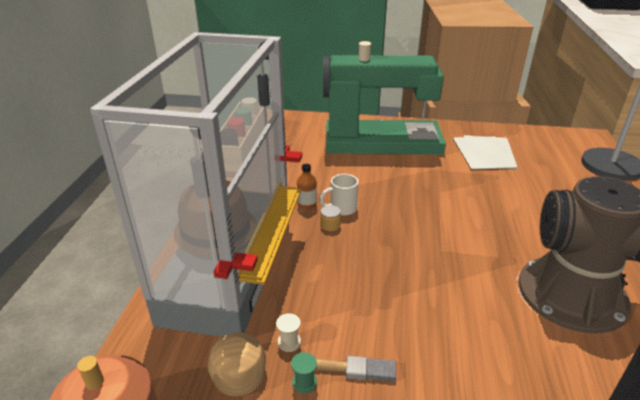

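View pics/top0.png

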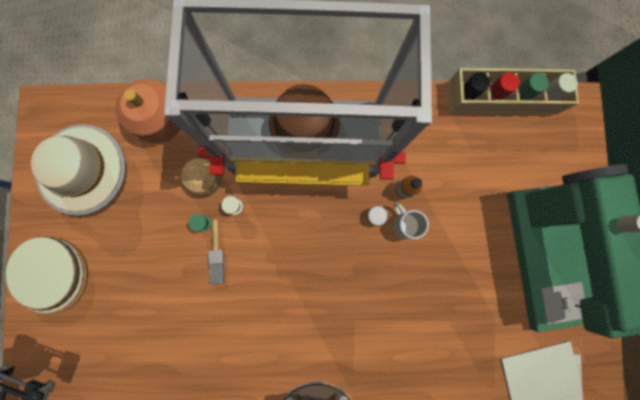

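View pics/wrist0.png

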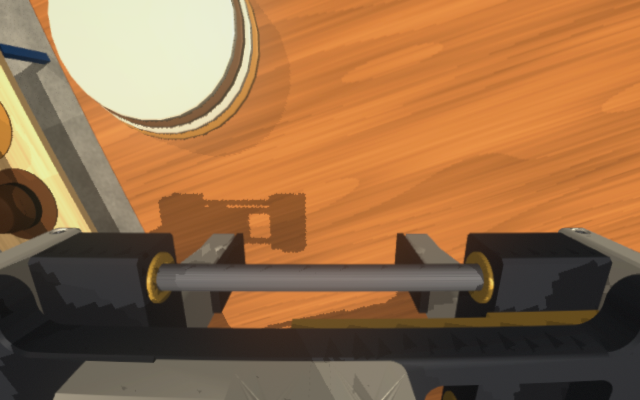

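The side view shows the hood, with the yellow lip from about (295,192) to (245,275) and the red clips at (290,156) and (235,265). In the top view, the lip spans columns 236–368 at rows 160–186, with the clips at (212,162) and (393,165). The arm is at the bottom left of the top view, far from the hood.

```bash
cat > h.py <<'E'
import numpy as np, cv2
from plant import r
def cam(n):
    c=r.camera_model(n); f=200/np.tan(np.radians(c["fov_y"]/2))
    return c,f
def ray(n,px):
    c,f=cam(n); k=c["k1"]
    K=np.array([[f,0,c["cx"]],[0,f,c["cy"]],[0,0,1.]])
    p=cv2.undistortPoints(np.array([[px]],float),K,np.array([k,0,0,0.]))[0,0]
    d=np.array([p[0],p[1],1.]); R=c["R"];t=c["t"]
    d=R.T@d; return -R.T@t, d/np.linalg.norm(d)
def tri(pa,pb,a="side",b="top"):
    o1,d1=ray(a,pa);o2,d2=ray(b,pb)
    A=np.stack([d1,-d2],1); s=np.linalg.lstsq(A,o2-o1,rcond=None)[0]
    p,q=o1+s[0]*d1,o2+s[1]*d2
    return (p+q)/2,np.linalg.norm(p-q)
def onplane(n,px,z):
    o,d=ray(n,px); return o+d*(z-o[2])/d[2]
def proj(n,X):
    c,f=cam(n);K=np.array([[f,0,c["cx"]],[0,f,c["cy"]],[0,0,1.]])
    return cv2.projectPoints(np.array([X],float),cv2.Rodrigues(c["R"])[0],c["t"],K,np.array([c["k1"],0,0,0.]))[0][0,0]
E
python3 - <<'E'
import cv2
a=cv2.imread('pics/side0.png');b=cv2.imread('pics/top0.png')
c=cv2.resize(a[130:300,200:320],None,fx=4.5,fy=3.5*0+4.5*0.78,interpolation=cv2.INTER_CUBIC)
c=cv2.resize(a[140:290,200:320],(480,600),interpolation=cv2.INTER_CUBIC);cv2.imwrite('pics/side0c.png',c)
c=cv2.resize(b[140:200,190:420],(800,209),interpolation=cv2.INTER_CUBIC);cv2.imwrite('pics/top0c.png',c)
E
```

```text
(no output)
```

View pics/side0c.png

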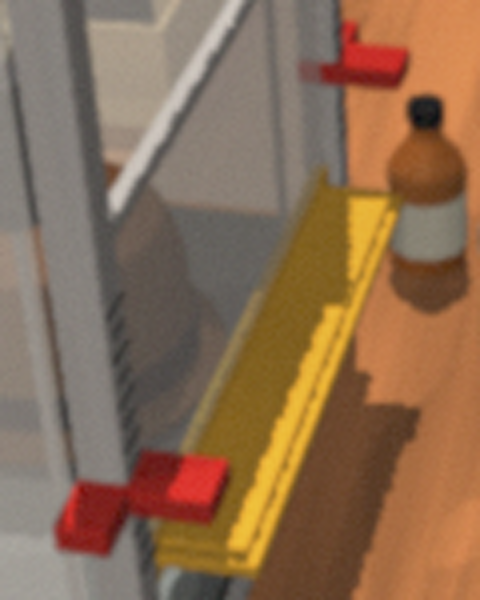

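View pics/top0c.png

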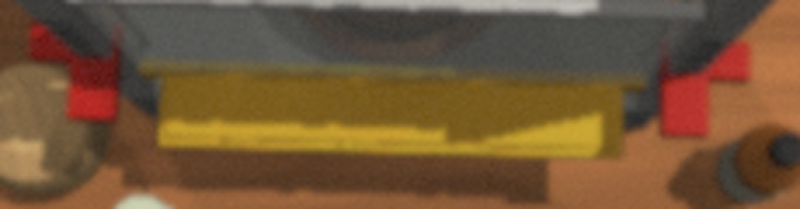

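```bash
python3 - <<'E'
from h import *
for n in("side","top"):
    c,f=cam(n);print(n,f,-c["R"].T@c["t"])
S=lambda u,v:(200+u/4-.4,140+v/4-.4)
T=lambda u,v:(190+u/3.478-.4,140+v/3.478-.4)
for nm,a,b in [("lip left front",S(252,560),T(158,147)),("lip right front",S(398,203),T(622,157))]:
    print(nm,tri(a,b))
for z in (.1,.1075,.115,.15):print(z,onplane("top",T(158,147),z),onplane("top",T(622,157),z))
b=cv2.imread('pics/top0.png');a=cv2.imread('pics/side0.png')
for n,im in(("side",a),("top",b)):
    h=cv2.cvtColor(im,cv2.COLOR_BGR2HSV)
    m=((h[...,0]<6)|(h[...,0]>174))&(h[...,1]>180)&(h[...,2]>90)
    k,l,st,ce=cv2.connectedComponentsWithStats(m.astype(np.uint8))
    for i in range(1,k):
        if st[i,4]>20:print(n,st[i],ce[i])
A=cv2.resize(a[240:300,200:280],(800,600),interpolation=cv2.INTER_NEAREST);cv2.imwrite('pics/sA.png',A)
A=cv2.resize(a[140:200,260:320],(600,600),interpolation=cv2.INTER_NEAREST);cv2.imwrite('pics/sB.png',A)
E
```

```text
side 496.27038964782747 [0.45376857 0.89005263 0.81953301]
top 365.7496017205208 [0.51213105 0.01385694 1.05355563]
lip left front (array([0.66514074, 0.20055601, 0.139908  ]), np.float64(0.004217694526059342))
lip right front (array([ 0.65495538, -0.13841025,  0.12949584]), np.float64(0.0018514358248452791))
0.1 [0.66960998 0.20836516 0.1       ] [ 0.65855319 -0.14334843  0.1       ]
0.1075 [0.66837137 0.20683529 0.1075    ] [ 0.65740154 -0.14211196  0.1075    ]
0.115 [0.66713275 0.20530543 0.115     ] [ 0.65624988 -0.14087549  0.115     ]
0.15 [0.66135253 0.19816606 0.15      ] [ 0.6508755  -0.13510531  0.15      ]
side [281 145  21  17 181] [291.45303867 155.20441989]
side [215 254  42  24 535] [235.9271028  264.23925234]
top [500  73  20  19 289] [509.20415225  81.72318339]
top [199 147  25  28 287] [213.         162.68641115]
top [380 152  25  27 300] [390.13666667 166.60333333]
```

View pics/sA.png

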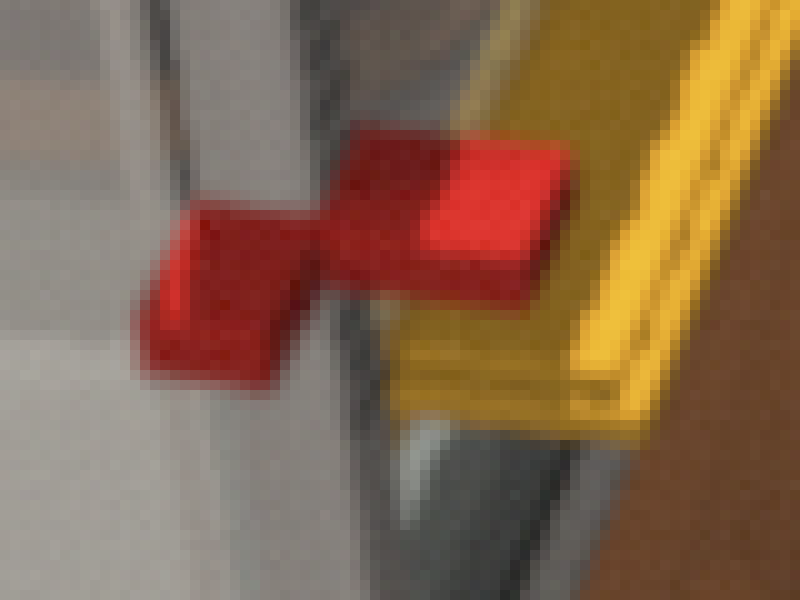

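View pics/sB.png

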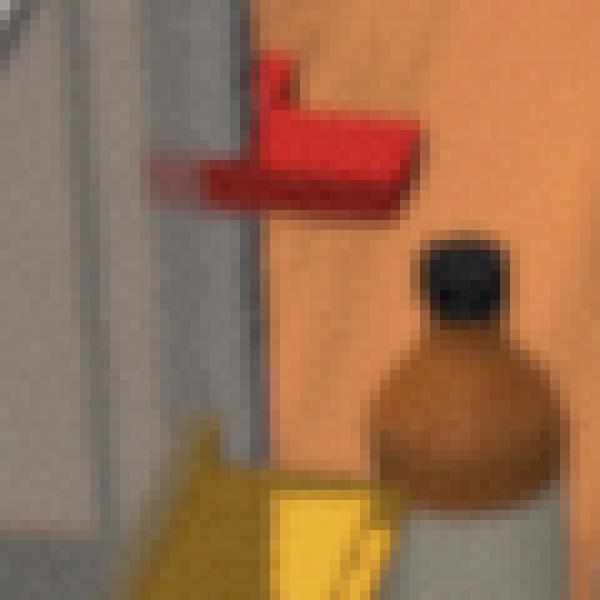

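```bash
python3 - <<'E'
import cv2
b=cv2.imread('pics/top0.png')
cv2.imwrite('pics/tA.png',cv2.resize(b[140:195,190:260],(770,605)[:2] if 0 else (763,600),interpolation=cv2.INTER_NEAREST))
cv2.imwrite('pics/tB.png',cv2.resize(b[140:195,350:420],(763,600),interpolation=cv2.INTER_NEAREST))
E
```

```text
(no output)
```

View pics/tA.png

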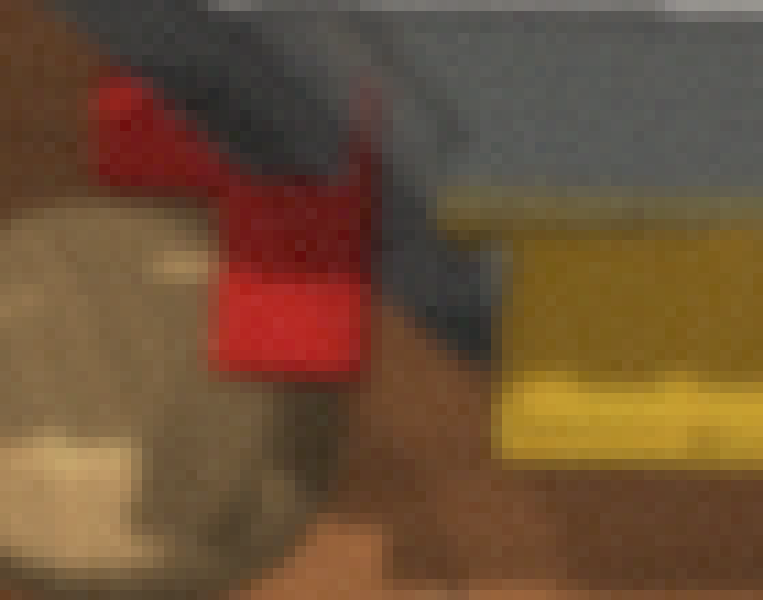

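View pics/tB.png

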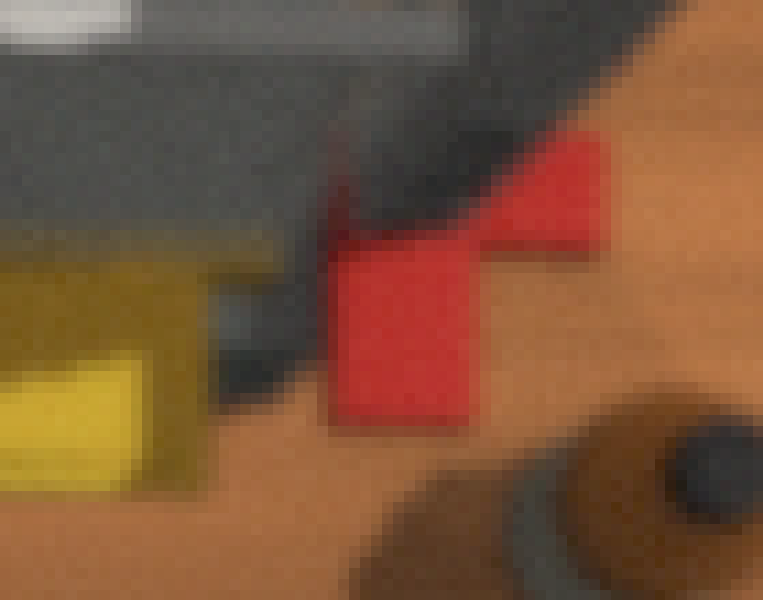

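```bash
python3 - <<'E'
from h import *
for nm,a,b in [("lip L bot",(264,283.2),(235.1,182.4)),("lip R top",(300.2,188.3),(368.3,184.3)),
 ("clipL outer bot",(252.3,269.8),(209,174.4)),("clipL inner top",(257,254.5),(223,174)),("clipR inner bot",(299,161.3),(379.8,179.1)),("clipR outer top",(301.6,151.8),(392.6,178.3))]:
    p,e=tri(a,b);print(nm,p.round(4),round(e,4),proj("side",p).round(1),proj("top",p).round(1))
E
```

```text
lip L bot [0.6638 0.2018 0.1319] 0.0017 [264.4 283.3] [235.1 182.1]
lip R top [ 0.6533 -0.137   0.137 ] 0.0014 [299.9 188.3] [368.3 184.6]
clipL outer bot [0.6702 0.2475 0.2081] 0.0002 [252.4 269.8] [209.  174.4]
clipL inner top [0.6696 0.2131 0.215 ] 0.0004 [257.1 254.5] [223.  173.9]
clipR inner bot [ 0.6562 -0.1532  0.2054] 0.0014 [299.3 161.3] [379.8 178.8]
clipR outer top [ 0.6552 -0.181   0.217 ] 0.0002 [301.6 151.8] [392.6 178.3]
```

Emit:
carry_out(plan=[[0.015,-0.02,0.015,0,0,0],[0.015,-0.035,0.01,0,0,0],[0.015,-0.035,0.01,0,0,0],[0.015,-0.035,0.01,0,0,0],[0.015,-0.035,0,0,0,0],[0.015,-0.035,0,0,0,0],[0.015,-0.035,0,0,0,0],[0.015,-0.035,0,0,0,0]], fingers=1, force=20)

```text
time_s: 0.82
tcp_pos: [0.3342, 0.3677, 0.266]
eef_rot: [179.5, -0.1, -18.1]
contact_force: [1.0, 0.1, -0.6]
gripper_width: 0.0394
```

```bash
cat > log.py <<'E'
import json,numpy as np
from plant import r
s=r.get_state()
L=[np.asarray(s[k]).tolist() for k in("joints","tcp_pos","eef_rot")]
open('log.jsonl','a').write(json.dumps(L)+'\n')
print(s["time_s"],np.round(s["joints"],2),np.round(s["tcp_pos"],4),np.round(s["eef_rot"],2),np.round(s["contact_force"],1),np.round(s["joint_torque"],2),s["gripper_width"])
E
python3 log.py
```

```text
0.8167 [ 70.54   2.37 -17.33   0.12 -70.81   1.29] [0.3342 0.3677 0.266 ] [ 1.7948e+02 -1.0000e-01 -1.8120e+01] [ 1.   0.1 -0.6] [  5.61 -30.97  30.15   6.75  -0.08  -1.21] 0.039439303937486445
```

Emit:
carry_out(plan=[[0.01,-0.035,0.01,0.1,0,0],[0.01,-0.035,0.01,0.1,0,0],[0.01,-0.035,0.01,0.1,0,0]])

```text
time_s: 1.07
tcp_pos: [0.3637, 0.2607, 0.2925]
eef_rot: [-164.4, 5.0, -17.1]
contact_force: [3.0, -1.8, -0.4]
gripper_width: 0.0201
```

```bash
python3 log.py
```

```text
1.0667 [ 51.32  -9.24 -21.79 -11.29 -64.98  24.56] [0.3637 0.2607 0.2925] [-164.36    5.02  -17.1 ] [ 3.  -1.8 -0.4] [ 14.02 -15.5   29.53   8.72   0.97  -4.06] 0.02007595070847854
```

Emit:
carry_out(plan=[[0.005,-0.03,0.01,0,-0.1,0],[0.005,-0.03,0.01,0,-0.1,0],[0.005,-0.03,0.01,0,-0.1,0]])

```text
time_s: 1.32
tcp_pos: [0.3856, 0.1558, 0.3233]
eef_rot: [-158.4, -11.4, -19.2]
contact_force: [-0.1, -0.9, 0.4]
gripper_width: 0.0019
```

```bash
python3 log.py
```

```text
1.3167 [ 53.19 -25.14 -36.36   4.49 -54.82  18.01] [0.3856 0.1558 0.3233] [-158.41  -11.42  -19.18] [-0.1 -0.9  0.4] [-1.94 12.47 34.02  3.88  0.41  1.43] 0.001860712966736163
```

Emit:
carry_out(plan=[[0.01,-0.03,0.01,0,0,0.1],[0.01,-0.03,0.01,0,0,0.1],[0.01,-0.03,0.01,0,0,0.1]])

```text
time_s: 1.57
tcp_pos: [0.3931, 0.0998, 0.3366]
eef_rot: [-158.9, -11.4, -9.9]
contact_force: [-0.2, 0.1, 0.9]
gripper_width: -0.0
```

```bash
python3 log.py
```

```text
1.5667 [ 34.66 -21.8  -27.67  -8.35 -61.61  50.07] [0.3931 0.0998 0.3366] [-158.88  -11.37   -9.91] [-0.2  0.1  0.9] [ 9.37 -6.48 28.69  8.58  2.46 -3.75] -3.9563362234745455e-05
```

```bash
cat > kin.py <<'E'
import numpy as np, json
from scipy.spatial.transform import Rotation as Rn
from scipy.optimize import least_squares
ex,ey,ez=np.eye(3)
def R(ax,d): return Rn.from_rotvec(np.radians(d)*ax).as_matrix()
B=np.stack([-ez,ey,ex],1)  # tool axes at q5=0: z->x, x->-z(world), y->y
def fk(p,q,s4,s6,y0):
    # p: a1,h,lat1,L1,fx,fz,lat4,wx,D  , small
    a1,h,lat,L1,fx,fz,wy,wz,D,g6,dx=p
    M=R(ez,q[0]); x=M@[a1,lat,h]
    M=M@R(ey,q[1]); x=x+M@[0,0,L1]
    M=M@R(ey,-q[2]); x=x+M@[fx,0,fz]
    M=M@R(ex,s4*q[3]); x=x+M@[0,wy,wz]
    M=M@R(ey,-q[4]); x=x+M@[D,0,dx]
    M=M@R(ex,s6*q[5]+g6)@B
    return x,M
def load():
    L=[json.loads(l) for l in open('log.jsonl')]
    L.append([[87.954,20.57,.66,-.01,-70.136,-16.506],[.215,.640,.227],[180,0,-18.56]])
    return L
def res(p,L,s4,s6):
    o=[]
    for q,x,e in L:
        X,M=fk(p,q,s4,s6,0)
        T=Rn.from_euler('xyz',e,degrees=True).as_matrix()
        o+=list((X-x)*1000)+list(Rn.from_matrix(M@T.T).as_rotvec(degrees=True)*5)
    return np.array(o)
def fit():
    L=load();best=None
    for s4 in(1,-1):
        for s6 in (1,-1):
            for g in(0,90,180,270):
                for lat in(0,-.19):
                    f=least_squares(res,[0.05,.35,lat,.35,.35,0.03,-.19-lat,0,.25,g,0],args=(L,s4,s6),loss='soft_l1')
                    if best is None or f.cost<best[0]:best=(f.cost,f.x,s4,s6,f.fun)
    return best
if __name__=="__main__":
    b=fit();print(b[0],b[1].round(4),b[2:4]);print(b[4].reshape(-1,6).round(1))
    json.dump([b[1].tolist(),b[2],b[3]],open('kin.json','w'))
E
python3 kin.py
```

```text
0.28214345112340644 [ 7.000000e-04  1.990000e-01  9.000000e-04  6.021000e-01  4.644000e-01
 -4.000000e-04 -1.927000e-01  4.000000e-04  3.780000e-01  2.700009e+02
 -1.300000e-03] (-1, -1)
[[ 0.1  0.1  0.5 -0.  -0.  -0. ]
 [ 0.  -0.   0.1 -0.   0.  -0. ]
 [ 0.1 -0.1  0.   0.   0.  -0. ]
 [ 0.  -0.  -0.1  0.   0.  -0. ]
 [-0.2 -0.1 -0.5 -0.2  0.1  0. ]]
```

```bash
cat > ik.py <<'E'
from kin import *
P,s4,s6=json.load(open('kin.json'))
lo=np.array([-176.03,-82.01,-58.28,-173.87,-174.79,-173.66]);hi=np.array([176.03,121.73,71.71,95.51,-.11,173.66])
def toolR(yaw,pitchdown,up=1):
    # tool z direction horizontal yaw, pitched down; tool x up (up=1) or down
    z=np.array([np.cos(np.radians(yaw))*np.cos(np.radians(pitchdown)),np.sin(np.radians(yaw))*np.cos(np.radians(pitchdown)),-np.sin(np.radians(pitchdown))])
    s=np.cross(ez,z);s/=np.linalg.norm(s); u=np.cross(z,s)
    x=u*up; y=np.cross(z,x); return np.stack([x,y,z],1)
def err(q,X,M):
    x,m=fk(P,q,s4,s6,0); return np.r_[(x-X)*10,Rn.from_matrix(m@M.T).as_rotvec()*3]
def ik(X,M,q0=None,n=30,seed=0):
    rng=np.random.default_rng(seed);out=[]
    starts=[q0] if q0 is not None else [rng.uniform(lo+1,hi-1) for _ in range(n)]
    for s in starts:
        f=least_squares(err,np.clip(s,lo+.3,hi-.3),args=(X,M),bounds=(lo,hi),x_scale=30.)
        if f.cost<1e-7 and not any(np.abs(f.x-o).max()<1 for o in out): out.append(f.x)
    return out
def skel(q):
    a1,h,lat,L1,fx,fz,wy,wz,D,g6,dx=P
    M=R(ez,q[0]);x=M@[a1,lat,h];pts=[x]
    M=M@R(ey,q[1]); x=x+M@[0,0,L1];pts.append(x)
    M=M@R(ey,-q[2]); x=x+M@[fx,0,fz];pts.append(x)
    M=M@R(ex,s4*q[3]); x=x+M@[0,wy,wz];pts.append(x)
    M=M@R(ey,-q[4]); x=x+M@[D,0,dx];pts.append(x)
    return np.array(pts)
E
python3 - <<'E'
from ik import *
from h import onplane
for n,px,z in [("mug",(412,224),.09),("tin",(378,216),.05),("white",(232,205),.06),("green",(198,223),.06),("brush a",(216,222),.01),("brush b",(216,283),.01),("bottle",(415,183),.13)]:
    print(n,onplane("top",px,z).round(3))
for up in(1,-1):
  for pd in (0,15,30):
    for yaw in (-40,-20,-2,20,40):
        lm=np.array([.6585,.032,.10]); d=np.array([np.cos(np.radians(yaw)),np.sin(np.radians(yaw)),0])
        for q in ik(lm+d*.03,toolR(yaw,pd,up),n=12):
            print(up,pd,yaw,q.round(0),"elb",skel(q)[1].round(2),"fore",skel(q)[2].round(2),"wr",skel(q)[3].round(2))
E
```

```text
mug [ 0.554 -0.258  0.09 ]
tin [ 0.579 -0.176  0.05 ]
white [0.613 0.224 0.06 ]
green [0.564 0.316 0.06 ]
brush a [0.569 0.28  0.01 ]
brush b [0.398 0.278 0.01 ]
bottle [ 0.657 -0.259  0.13 ]
1 0 -2 [ -26.   61.  -53. -154. -112.  -80.] elb [ 0.48 -0.23  0.49] fore [ 0.3  -0.15  0.06] wr [0.31 0.04 0.1 ]
1 0 20 [ -34.   53.  -37. -126.  -90.  -90.] elb [ 0.4  -0.27  0.56] fore [ 0.4  -0.27  0.1 ] wr [ 0.33 -0.09  0.1 ]
1 0 40 [ -33.   48.  -22. -106.  -84. -109.] elb [ 0.38 -0.25  0.6 ] fore [ 0.51 -0.33  0.16] wr [ 0.39 -0.19  0.1 ]
1 15 -2 [ -25.   42.  -55. -157.  -81.  -87.] elb [ 0.36 -0.17  0.65] fore [ 0.31 -0.15  0.19] wr [0.32 0.04 0.2 ]
1 15 20 [ -31.   36.  -37. -124.  -65. -105.] elb [ 0.3  -0.18  0.69] fore [ 0.42 -0.25  0.24] wr [ 0.34 -0.08  0.2 ]
1 15 40 [ -29.   35.  -22. -100.  -66. -124.] elb [ 0.31 -0.17  0.69] fore [ 0.53 -0.29  0.3 ] wr [ 0.4  -0.18  0.2 ]
1 30 -2 [ -22.   23.  -46. -153.  -41. -101.] elb [ 0.22 -0.09  0.75] fore [ 0.37 -0.15  0.32] wr [0.36 0.04 0.29]
1 30 20 [ -20.   21.  -28. -108.  -36. -136.] elb [ 0.21 -0.07  0.76] fore [ 0.49 -0.17  0.41]
[... 494 characters left out ...]
1 15 -2 [ -25.   42.  -55. -157.  -81.   93.] elb [ 0.36 -0.17  0.65] fore [ 0.31 -0.15  0.19] wr [0.32 0.04 0.2 ]
-1 15 20 [ -31.   36.  -37. -124.  -65.   75.] elb [ 0.3  -0.18  0.69] fore [ 0.42 -0.25  0.24] wr [ 0.34 -0.08  0.2 ]
-1 15 40 [ -29.   35.  -22. -100.  -66.   56.] elb [ 0.31 -0.17  0.69] fore [ 0.53 -0.29  0.3 ] wr [ 0.4  -0.18  0.2 ]
-1 30 -2 [ -22.   23.  -46. -153.  -41.   79.] elb [ 0.22 -0.09  0.75] fore [ 0.37 -0.15  0.32] wr [0.36 0.04 0.29]
-1 30 20 [ -20.   21.  -28. -108.  -36.   44.] elb [ 0.21 -0.07  0.76] fore [ 0.49 -0.17  0.41] wr [ 0.38 -0.07  0.29]
-1 30 40 [-19.  25. -18. -86. -48.  33.] elb [ 0.24 -0.08  0.75] fore [ 0.56 -0.19  0.43] wr [ 0.43 -0.16  0.29]
```

```bash
python3 - <<'E'
from ik import *
for yaw,pd in((5,15),(5,20),(12,15),(12,20),(20,15)):
  for tx,z in ((.60,.085),(.62,.085),(.62,.12),(.64,.085),(.68,.085),(.68,.108),(.68,.19)):
    for q in ik(np.array([tx,.032,z]),toolR(yaw,pd,1),n=8):
        sk=skel(q);print(yaw,pd,tx,z,q.round(0),"elb",sk[1].round(2),"fore",sk[2].round(2),"wr",sk[3].round(2))
E
```

```text
5 15 0.62 0.085 [ -36.   49.  -57. -141.  -88.  -79.] elb [ 0.37 -0.27  0.59] fore [ 0.26 -0.19  0.15] wr [0.26 0.   0.18]
5 15 0.62 0.12 [ -36.   39.  -57. -140.  -80.  -86.] elb [ 0.31 -0.22  0.66] fore [ 0.27 -0.19  0.2 ] wr [0.26 0.   0.22]
5 15 0.64 0.085 [ -34.   47.  -55. -143.  -84.  -83.] elb [ 0.36 -0.24  0.61] fore [ 0.29 -0.19  0.16] wr [0.28 0.   0.18]
5 15 0.68 0.085 [ -30.   43.  -50. -145.  -78.  -88.] elb [ 0.36 -0.21  0.64] fore [ 0.33 -0.19  0.17] wr [0.32 0.   0.18]
5 15 0.68 0.108 [ -30.   38.  -50. -145.  -74.  -91.] elb [ 0.32 -0.19  0.67] fore [ 0.33 -0.19  0.21] wr [0.32 0.   0.2 ]
5 15 0.68 0.19 [ -28.   21.  -47. -141.  -57. -105.] elb [ 0.19 -0.1   0.76] fore [ 0.35 -0.18  0.33] wr [ 0.32 -0.    0.29]
5 20 0.62 0.085 [ -35.   40.  -56. -142.  -74.  -86.] elb [ 0.32 -0.22  0.66] fore [ 0.28 -0.19  0.2 ] wr [0.27 0.   0.21]
5 20 0.62 0.12 [ -34.   30.  -55. -140.  -65.  -94.] elb [ 0.25 -0.16  0.72] fore [ 0.29 -0.19  0.26] wr [0.27 0.   0.25]
5 20 0.64 0.085 [ -32.   38.  -54. -143.  -71.  -89.] elb [ 0.31 -0.2   0.67] fore [ 0.3  -0.19  0.21] wr [0.29 0.  
[... 2332 characters left out ...]
[ 0.3  -0.24  0.66] fore [ 0.35 -0.27  0.2 ] wr [ 0.28 -0.09  0.18]
20 15 0.62 0.12 [ -37.   32.  -43. -118.  -67. -104.] elb [ 0.26 -0.19  0.71] fore [ 0.35 -0.27  0.26] wr [ 0.28 -0.09  0.22]
20 15 0.64 0.085 [ -36.   39.  -41. -121.  -70.  -99.] elb [ 0.31 -0.22  0.67] fore [ 0.37 -0.27  0.21] wr [ 0.3  -0.09  0.18]
20 15 0.68 0.085 [ -33.   38.  -37. -123.  -67. -103.] elb [ 0.31 -0.2   0.67] fore [ 0.41 -0.27  0.22] wr [ 0.34 -0.09  0.18]
20 15 0.68 0.108 [ -32.   34.  -37. -122.  -64. -107.] elb [ 0.29 -0.18  0.7 ] fore [ 0.41 -0.26  0.26] wr [ 0.34 -0.09  0.2 ]
20 15 0.68 0.19 [ -30.   20.  -34. -116.  -55. -123.] elb [ 0.18 -0.1   0.76] fore [ 0.42 -0.24  0.39] wr [ 0.34 -0.09  0.29]
```

```bash
cat > plan.py <<'E'
import sys
from ik import *
from plant import r
def plan(X,M,q0guess,n,show=12):
    s=r.get_state();q0=np.array(s["joints"])
    sol=[q for q in ik(X,M,q0guess)]
    q1=sol[0];print("from",q0.round(1),"to",q1.round(1),"max step",np.abs((q1-q0)/n).round(1))
    u=np.linspace(0,1,n+1);px,pm=fk(P,q0,s4,s6,0);zmin=9
    for i in range(1,n+1):
        q=q0+(q1-q0)*u[i];x,m=fk(P,q,s4,s6,0)
        w=Rn.from_matrix(m@pm.T).as_rotvec();d=x-px
        if i<=show:print("[%.3f, %.3f, %.3f, %.3f, %.3f, %.3f],"%(*d,*w),"|",(np.linalg.norm(d)*1000).round(0),np.degrees(np.linalg.norm(w)).round(1),x.round(3),"fore",skel(q)[2].round(2),skel(q)[3].round(2))
        px,pm=x,m
E
python3 - <<'E'
from plan import *
q=ik(np.array([.60,.03,.22]),toolR(12,20,1),n=10);print(q)
plan(np.array([.60,.03,.22]),toolR(12,20,1),q[0],36,36)
E
```

```text
[array([ -27.69020889,    3.43671256,  -40.98845619, -113.57665959,
        -40.90289761, -134.15061758])]
from [ 34.7 -21.8 -27.7  -8.3 -61.6  50.1] to [ -27.7    3.4  -41.  -113.6  -40.9 -134.2] max step [1.7 0.7 0.4 2.9 0.6 5.1]
[-0.006, 0.004, -0.014, 0.058, 0.065, -0.119], | 16.0 8.5 [0.387 0.104 0.323] fore [0.21 0.13 0.7 ] [ 0.3  -0.03  0.67]
[-0.005, 0.004, -0.013, 0.057, 0.067, -0.120], | 15.0 8.5 [0.382 0.108 0.31 ] fore [0.21 0.13 0.7 ] [ 0.31 -0.03  0.65]
[-0.005, 0.005, -0.012, 0.056, 0.068, -0.121], | 14.0 8.6 [0.377 0.113 0.298] fore [0.22 0.13 0.69] [ 0.31 -0.04  0.64]
[-0.004, 0.005, -0.011, 0.056, 0.069, -0.121], | 13.0 8.6 [0.373 0.118 0.286] fore [0.23 0.12 0.69] [ 0.31 -0.04  0.62]
[-0.004, 0.005, -0.010, 0.056, 0.070, -0.122], | 12.0 8.7 [0.369 0.124 0.276] fore [0.24 0.12 0.68] [ 0.3  -0.05  0.61]
[-0.003, 0.006, -0.009, 0.056, 0.071, -0.122], | 11.0 8.7 [0.366 0.13  0.267] fore [0.25 0.11 0.67] [ 0.3  -0.05  0.59]
[-0.003, 0.006, -0.009, 0.056, 0.073, -0.122], | 11.0 8.7 [0.363 0.135 0.258] fore [0.26 0.11 0.67] [ 0.3  -0.06  0.58]
[-0.002, 0.006, -0.008, 0.05
[... 2761 characters left out ...]
.050, -0.103], | 18.0 9.1 [0.546 0.118 0.221] fore [ 0.34 -0.12  0.51] [ 0.24 -0.05  0.36]
[0.012, -0.015, 0.000, 0.112, 0.046, -0.103], | 19.0 9.1 [0.558 0.103 0.221] fore [ 0.34 -0.13  0.5 ] [ 0.24 -0.05  0.36]
[0.012, -0.016, 0.000, 0.114, 0.041, -0.103], | 20.0 9.1 [0.569 0.087 0.221] fore [ 0.34 -0.14  0.49] [ 0.24 -0.05  0.35]
[0.011, -0.018, -0.000, 0.116, 0.036, -0.103], | 21.0 9.1 [0.58  0.069 0.221] fore [ 0.33 -0.15  0.49] [ 0.24 -0.05  0.35]
[0.010, -0.019, -0.000, 0.118, 0.031, -0.103], | 22.0 9.1 [0.591 0.05  0.221] fore [ 0.33 -0.16  0.48] [ 0.25 -0.04  0.35]
[0.009, -0.020, -0.001, 0.119, 0.026, -0.103], | 22.0 9.1 [0.6  0.03 0.22] fore [ 0.33 -0.17  0.47] [ 0.25 -0.04  0.35]
```

```bash
cat > go.py <<'E'
from plan import *
n=int(sys.argv[1]);X=np.array(eval(sys.argv[2]));yaw,pd=eval(sys.argv[3]);g=eval(sys.argv[4])
plan(X,toolR(yaw,pd,1),np.array(g,float),n,12)
E
python3 go.py 48 "[.60,.03,.22]" "12,20" "[-28,3.4,-41,-113.6,-41,-134]"
```

```text
from [ 34.7 -21.8 -27.7  -8.3 -61.6  50.1] to [ -27.7    3.4  -41.  -113.6  -40.9 -134.2] max step [1.3 0.5 0.3 2.2 0.4 3.8]
[-0.004, 0.003, -0.011, 0.044, 0.049, -0.089], | 12.0 6.3 [0.389 0.103 0.326] fore [0.2  0.13 0.71] [ 0.3  -0.03  0.67]
[-0.004, 0.003, -0.010, 0.043, 0.050, -0.090], | 11.0 6.4 [0.385 0.106 0.316] fore [0.21 0.13 0.7 ] [ 0.3  -0.03  0.66]
[-0.004, 0.003, -0.009, 0.043, 0.050, -0.090], | 11.0 6.4 [0.381 0.109 0.307] fore [0.22 0.13 0.7 ] [ 0.31 -0.03  0.65]
[-0.004, 0.004, -0.009, 0.042, 0.051, -0.091], | 10.0 6.4 [0.377 0.113 0.298] fore [0.22 0.13 0.69] [ 0.31 -0.04  0.64]
[-0.003, 0.004, -0.008, 0.042, 0.052, -0.091], | 10.0 6.5 [0.374 0.117 0.289] fore [0.23 0.12 0.69] [ 0.31 -0.04  0.63]
[-0.003, 0.004, -0.008, 0.042, 0.052, -0.091], | 9.0 6.5 [0.371 0.121 0.281] fore [0.24 0.12 0.68] [ 0.3  -0.05  0.61]
[-0.003, 0.004, -0.007, 0.042, 0.053, -0.091], | 9.0 6.5 [0.368 0.125 0.274] fore [0.24 0.12 0.68] [ 0.3  -0.05  0.6 ]
[-0.002, 0.004, -0.007, 0.042, 0.054, -0.092], | 9.0 6.5 [0.366 0.13  0.267] fore [0.25 0.11 0.67] [ 0.3  -0.05  0.59]
[-0.002, 0.004, -0.006, 0.042, 0.054, -0.092], | 8.0 6.6 [0.364 0.134 0.26 ] fore [0.25 0.11 0.67] [ 0.3  -0.06  0.58]
[-0.002, 0.004, -0.006, 0.042, 0.055, -0.092], | 8.0 6.6 [0.362 0.138 0.254] fore [0.26 0.1  0.66] [ 0.3  -0.06  0.57]
[-0.001, 0.005, -0.006, 0.042, 0.056, -0.091], | 7.0 6.6 [0.361 0.143 0.249] fore [0.27 0.1  0.66] [ 0.3  -0.06  0.56]
[-0.001, 0.005, -0.005, 0.043, 0.056, -0.091], | 7.0 6.6 [0.36  0.148 0.244] fore [0.27 0.09 0.65] [ 0.3  -0.06  0.55]
```

Emit:
carry_out(plan=[[-0.004,0.003,-0.005,0.044,0.049,-0.09],[-0.004,0.003,-0.005,0.043,0.05,-0.09],[-0.004,0.003,-0.005,0.043,0.05,-0.09],[-0.004,0.004,-0.005,0.042,0.051,-0.09],[-0.003,0.004,-0.005,0.042,0.052,-0.09],[-0.003,0.004,-0.005,0.042,0.052,-0.09],[-0.003,0.004,-0.005,0.042,0.053,-0.09],[-0.002,0.004,-0.005,0.042,0.054,-0.09],[-0.002,0.004,-0.005,0.042,0.054,-0.09],[-0.002,0.004,-0.005,0.042,0.055,-0.09],[-0.001,0.005,-0.005,0.042,0.056,-0.09],[-0.001,0.005,-0.005,0.043,0.056,-0.09]])

```text
time_s: 2.57
tcp_pos: [0.359, 0.1433, 0.2786]
eef_rot: [-163.2, 33.2, -79.1]
contact_force: [0.0, 0.6, -0.0]
gripper_width: 0.0003
```

```bash
python3 log.py; python3 go.py 36 "[.60,.03,.22]" "12,20" "[-28,3.4,-41,-113.6,-41,-134]"
```

```text
2.5667 [ 18.4  -17.87 -28.47 -33.72 -60.23  -0.41] [0.359  0.1433 0.2786] [-163.16   33.19  -79.07] [ 0.   0.6 -0. ] [ 1.44 -6.25 31.55  5.41  0.59  1.6 ] 0.00033779499010497396
from [ 18.4 -17.9 -28.5 -33.7 -60.2  -0.4] to [ -27.7    3.4  -41.  -113.6  -40.9 -134.2] max step [1.3 0.6 0.3 2.2 0.5 3.7]
[0.000, 0.005, -0.006, 0.045, 0.057, -0.086], | 8.0 6.5 [0.359 0.149 0.273] fore [0.26 0.08 0.68] [ 0.29 -0.07  0.57]
[0.001, 0.005, -0.005, 0.045, 0.058, -0.086], | 7.0 6.5 [0.36  0.154 0.268] fore [0.27 0.08 0.68] [ 0.29 -0.08  0.56]
[0.001, 0.005, -0.005, 0.046, 0.058, -0.086], | 7.0 6.5 [0.361 0.159 0.263] fore [0.28 0.07 0.67] [ 0.28 -0.08  0.55]
[0.002, 0.005, -0.004, 0.046, 0.059, -0.086], | 7.0 6.5 [0.363 0.164 0.259] fore [0.28 0.07 0.66] [ 0.28 -0.08  0.54]
[0.002, 0.005, -0.004, 0.047, 0.059, -0.086], | 6.0 6.6 [0.365 0.169 0.255] fore [0.29 0.06 0.66] [ 0.28 -0.08  0.53]
[0.003, 0.004, -0.003, 0.048, 0.060, -0.085], | 6.0 6.6 [0.368 0.173 0.252] fore [0.29 0.06 0.65] [ 0.28 -0.08  0.52]
[0.003, 0.004, -0.003, 0.049, 0.060, -0.085], | 6.0 6.6 [0.372 0.177 0.249] fore [0.3  0.05 0.65] [ 0.28 -0.08  0.51]
[0.004, 0.004, -0.003, 0.050, 0.060, -0.085], | 6.0 6.6 [0.376 0.181 0.246] fore [0.3  0.04 0.64] [ 0.27 -0.08  0.5 ]
[0.005, 0.003, -0.002, 0.051, 0.060, -0.084], | 6.0 6.6 [0.38  0.185 0.244] fore [0.31 0.04 0.63] [ 0.27 -0.08  0.49]
[0.005, 0.003, -0.002, 0.052, 0.061, -0.084], | 6.0 6.6 [0.385 0.188 0.242] fore [0.31 0.03 0.63] [ 0.27 -0.08  0.48]
[0.006, 0.003, -0.002, 0.054, 0.060, -0.083], | 6.0 6.7 [0.391 0.19  0.24 ] fore [0.31 0.02 0.62] [ 0.26 -0.08  0.47]
[0.006, 0.002, -0.001, 0.055, 0.060, -0.083], | 7.0 6.7 [0.397 0.192 0.239] fore [0.32 0.02 0.62] [ 0.26 -0.08  0.46]
```

Tracking follows the joint path well, so I'll continue.

Emit:
carry_out(plan=[[0,0.005,-0.004,0.045,0.057,-0.086],[0.001,0.005,-0.004,0.045,0.058,-0.086],[0.001,0.005,-0.004,0.046,0.058,-0.086],[0.002,0.005,-0.004,0.046,0.059,-0.086],[0.002,0.005,-0.004,0.047,0.059,-0.086],[0.003,0.004,-0.003,0.048,0.06,-0.085],[0.003,0.004,-0.003,0.049,0.06,-0.085],[0.004,0.004,-0.003,0.05,0.06,-0.085],[0.005,0.003,-0.002,0.051,0.06,-0.084],[0.005,0.003,-0.002,0.052,0.06,-0.084],[0.006,0.003,-0.002,0.054,0.06,-0.083],[0.006,0.002,-0.001,0.055,0.06,-0.083]])

```text
time_s: 3.57
tcp_pos: [0.3958, 0.1928, 0.2398]
eef_rot: [133.0, 31.2, 178.1]
contact_force: [0.7, 0.6, 0.2]
gripper_width: 0.0007
```

```bash
python3 log.py; python3 go.py 24 "[.60,.03,.22]" "12,20" "[-28,3.4,-41,-113.6,-41,-134]"
```

```text
3.5667 [  3.08 -11.43 -33.28 -61.05 -52.97 -48.47] [0.3958 0.1928 0.2398] [132.97  31.23 178.14] [0.7 0.6 0.2] [  1.57 -12.17  28.25   2.1   -0.32   1.46] 0.0007199220363557381
from [  3.1 -11.4 -33.3 -61.  -53.  -48.5] to [ -27.7    3.4  -41.  -113.6  -40.9 -134.2] max step [1.3 0.6 0.3 2.2 0.5 3.6]
[0.007, 0.001, -0.001, 0.056, 0.059, -0.080], | 7.0 6.5 [0.402 0.195 0.238] fore [0.32 0.01 0.61] [ 0.25 -0.08  0.45]
[0.007, 0.001, -0.001, 0.057, 0.058, -0.079], | 7.0 6.5 [0.409 0.196 0.237] fore [0.32 0.   0.6 ] [ 0.25 -0.08  0.44]
[0.007, 0.000, -0.001, 0.059, 0.058, -0.079], | 8.0 6.5 [0.417 0.196 0.236] fore [ 0.32 -0.    0.6 ] [ 0.25 -0.08  0.44]
[0.008, -0.000, -0.001, 0.060, 0.057, -0.079], | 8.0 6.5 [0.424 0.195 0.235] fore [ 0.33 -0.01  0.59] [ 0.24 -0.07  0.43]
[0.008, -0.001, -0.001, 0.062, 0.056, -0.078], | 8.0 6.6 [0.433 0.194 0.235] fore [ 0.33 -0.02  0.59] [ 0.24 -0.07  0.42]
[0.009, -0.002, -0.000, 0.063, 0.055, -0.078], | 9.0 6.6 [0.441 0.192 0.234] fore [ 0.33 -0.03  0.58] [ 0.24 -0.07  0.42]
[0.009, -0.003, -0.000, 0.065, 0.054, -0.077], | 9.0 6.6 [0.45  0.19  0.234] fore [ 0.33 -0.03  0.58] [ 0.24 -0.07  0.41]
[0.009, -0.003, -0.000, 0.066, 0.053, -0.077], | 10.0 6.6 [0.459 0.187 0.234] fore [ 0.33 -0.04  0.57] [ 0.24 -0.07  0.4 ]
[0.009, -0.004, -0.000, 0.068, 0.052, -0.077], | 10.0 6.6 [0.468 0.183 0.234] fore [ 0.34 -0.05  0.56] [ 0.24 -0.07  0.4 ]
[0.009, -0.005, -0.000, 0.070, 0.051, -0.076], | 11.0 6.6 [0.478 0.178 0.233] fore [ 0.34 -0.06  0.56] [ 0.24 -0.06  0.39]
[0.010, -0.006, -0.000, 0.071, 0.049, -0.076], | 11.0 6.6 [0.487 0.172 0.233] fore [ 0.34 -0.07  0.55] [ 0.24 -0.06  0.39]
[0.010, -0.006, -0.000, 0.073, 0.048, -0.076], | 12.0 6.6 [0.497 0.166 0.233] fore [ 0.34 -0.07  0.55] [ 0.23 -0.06  0.38]
```

Emit:
carry_out(plan=[[0.007,0.001,-0.001,0.056,0.059,-0.08],[0.007,0.001,-0.001,0.057,0.058,-0.08],[0.007,0,-0.001,0.059,0.058,-0.079],[0.008,0,-0.001,0.06,0.057,-0.079],[0.008,-0.001,-0.001,0.062,0.056,-0.078],[0.009,-0.002,0,0.063,0.055,-0.078],[0.009,-0.003,0,0.065,0.054,-0.077],[0.009,-0.003,0,0.066,0.053,-0.077],[0.009,-0.004,0,0.068,0.052,-0.077],[0.009,-0.005,0,0.07,0.051,-0.076],[0.01,-0.006,0,0.071,0.049,-0.076],[0.01,-0.006,0,0.073,0.048,-0.076]])

```text
time_s: 4.57
tcp_pos: [0.5001, 0.1626, 0.2329]
eef_rot: [116.8, -26.1, 116.8]
contact_force: [0.4, -0.6, -0.8]
gripper_width: 0.0003
```

```bash
python3 log.py; python3 go.py 12 "[.60,.03,.22]" "12,20" "[-28,3.4,-41,-113.6,-41,-134]"
```

```text
4.5667 [-11.85  -4.35 -37.27 -87.75 -45.5  -95.24] [0.5001 0.1626 0.2329] [116.77 -26.08 116.84] [ 0.4 -0.6 -0.8] [  1.38 -18.56  24.22  -0.81  -1.52   1.37] 0.0003488217454759438
from [-11.8  -4.3 -37.3 -87.7 -45.5 -95.2] to [ -27.7    3.4  -41.  -113.6  -40.9 -134.2] max step [1.3 0.6 0.3 2.2 0.4 3.2]
[0.009, -0.007, -0.001, 0.071, 0.042, -0.072], | 12.0 6.3 [0.509 0.157 0.232] fore [ 0.34 -0.08  0.54] [ 0.23 -0.05  0.38]
[0.009, -0.008, -0.001, 0.073, 0.041, -0.072], | 12.0 6.3 [0.518 0.149 0.231] fore [ 0.34 -0.09  0.53] [ 0.23 -0.05  0.38]
[0.009, -0.009, -0.001, 0.074, 0.039, -0.072], | 13.0 6.3 [0.528 0.141 0.231] fore [ 0.34 -0.1   0.53] [ 0.23 -0.05  0.37]
[0.009, -0.009, -0.001, 0.075, 0.037, -0.072], | 13.0 6.3 [0.537 0.131 0.23 ] fore [ 0.34 -0.1   0.52] [ 0.24 -0.05  0.37]
[0.009, -0.010, -0.001, 0.076, 0.035, -0.072], | 13.0 6.3 [0.545 0.121 0.229] fore [ 0.34 -0.11  0.52] [ 0.24 -0.05  0.37]
[0.009, -0.011, -0.001, 0.077, 0.033, -0.072], | 14.0 6.3 [0.554 0.11  0.229] fore [ 0.34 -0.12  0.51] [ 0.24 -0.05  0.36]
[0.009, -0.012, -0.001, 0.078, 0.031, -0.072], | 14.0 6.3 [0.563 0.099 0.228] fore [ 0.34 -0.13  0.5 ] [ 0.24 -0.05  0.36]
[0.008, -0.012, -0.001, 0.078, 0.028, -0.072], | 15.0 6.3 [0.571 0.086 0.226] fore [ 0.33 -0.14  0.5 ] [ 0.24 -0.05  0.36]
[0.008, -0.013, -0.001, 0.079, 0.026, -0.072], | 15.0 6.3 [0.579 0.073 0.225] fore [ 0.33 -0.15  0.49] [ 0.24 -0.04  0.35]
[0.008, -0.014, -0.001, 0.080, 0.024, -0.072], | 16.0 6.3 [0.586 0.06  0.224] fore [ 0.33 -0.15  0.49] [ 0.25 -0.04  0.35]
[0.007, -0.014, -0.002, 0.080, 0.021, -0.073], | 16.0 6.3 [0.593 0.045 0.222] fore [ 0.33 -0.16  0.48] [ 0.25 -0.04  0.35]
[0.007, -0.015, -0.002, 0.081, 0.019, -0.073], | 17.0 6.3 [0.6  0.03 0.22] fore [ 0.33 -0.17  0.47] [ 0.25 -0.04  0.35]
```

Emit:
carry_out(plan=[[0.009,-0.007,-0.001,0.071,0.042,-0.072],[0.009,-0.008,-0.001,0.073,0.041,-0.072],[0.009,-0.009,-0.001,0.074,0.039,-0.072],[0.009,-0.009,-0.001,0.075,0.037,-0.072],[0.009,-0.01,-0.001,0.076,0.035,-0.072],[0.009,-0.011,-0.001,0.077,0.033,-0.072],[0.009,-0.012,-0.001,0.078,0.031,-0.072],[0.008,-0.012,-0.001,0.078,0.028,-0.072],[0.008,-0.013,-0.001,0.079,0.026,-0.072],[0.008,-0.014,-0.001,0.08,0.024,-0.072],[0.007,-0.014,-0.002,0.08,0.021,-0.073],[0.007,-0.015,-0.002,0.08,0.019,-0.073]])

```text
time_s: 5.57
tcp_pos: [0.604, 0.0216, 0.2167]
eef_rot: [-171.7, -69.1, 1.9]
contact_force: [-0.4, -0.3, -0.5]
gripper_width: 0.0002
```

```bash
python3 log.py; python3 kin.py; python3 - <<'E'
from h import *
from ik import toolR
from scipy.spatial.transform import Rotation as Rn
s=r.get_state();print(Rn.from_euler('xyz',s["eef_rot"],degrees=True).as_matrix().round(2))
for n in ("side","wrist","top"):cv2.imwrite(f"pics/{n}1.png",r.capture(n)[:,:,::-1])
E
python3 go.py 24 "[.615,.032,.085]" "5,15" "[-36,49,-57,-141,-88,-79]"
```

```text
5.5667 [ -27.52    3.71  -40.7  -114.38  -39.49 -137.19] [0.604  0.0216 0.2167] [-171.73  -69.14    1.88] [-0.4 -0.3 -0.5] [  1.46 -26.26  20.23  -2.66  -2.51   1.25] 0.00022737463865071616
0.31291788285515487 [ 9.000000e-04  1.990000e-01  1.000000e-04  6.025000e-01  4.633000e-01
 -1.200000e-03 -1.920000e-01  1.500000e-03  3.792000e-01  2.700005e+02
 -8.000000e-04] (-1, -1)
[[ 0.  -0.   0.4 -0.  -0.  -0. ]
 [ 0.  -0.   0.1 -0.   0.  -0. ]
 [ 0.   0.   0.   0.   0.  -0. ]
 [ 0.  -0.  -0.   0.   0.  -0. ]
 [ 0.  -0.1 -0.   0.   0.  -0. ]
 [ 0.  -0.1 -0.   0.   0.  -0. ]
 [ 0.  -0.  -0.   0.   0.  -0. ]
 [ 0.   0.1  0.   0.   0.  -0. ]
 [-0.2 -0.  -0.6 -0.2  0.1  0. ]]
[[ 0.36  0.17  0.92]
 [ 0.01 -0.98  0.17]
 [ 0.93 -0.05 -0.35]]
from [ -27.5    3.7  -40.7 -114.2  -39.5 -136.9] to [ -36.1   50.3  -57.9 -140.6  -89.   -78.1] max step [0.4 1.9 0.7 1.1 2.1 2.4]
[-0.000, 0.008, -0.010, 0.008, 0.003, 0.018], | 13.0 1.1 [0.604 0.031 0.207] fore [ 0.33 -0.18  0.46] [ 0.26 -0.04  0.34]
[-0.000, 0.008, -0.009, 0.008, 0.001, 0.016], | 12.0 1.0 [0.604 0.038 0.197] fore [ 0.33 -0.18  0.44] [ 0.26
[... 530 characters left out ...]
, -0.005, 0.006], | 7.0 0.6 [0.604 0.068 0.162] fore [ 0.34 -0.19  0.36] [ 0.26 -0.03  0.29]
[0.000, 0.004, -0.005, 0.006, -0.006, 0.004], | 7.0 0.5 [0.605 0.072 0.157] fore [ 0.34 -0.2   0.35] [ 0.26 -0.03  0.28]
[0.001, 0.003, -0.005, 0.005, -0.007, 0.001], | 6.0 0.5 [0.605 0.075 0.152] fore [ 0.33 -0.2   0.33] [ 0.26 -0.03  0.27]
[0.001, 0.002, -0.005, 0.004, -0.007, -0.001], | 5.0 0.5 [0.606 0.077 0.147] fore [ 0.33 -0.2   0.31] [ 0.26 -0.03  0.26]
[0.001, 0.001, -0.004, 0.003, -0.008, -0.003], | 5.0 0.5 [0.607 0.078 0.143] fore [ 0.33 -0.2   0.3 ] [ 0.26 -0.03  0.26]
[0.001, 0.001, -0.004, 0.002, -0.008, -0.005], | 4.0 0.5 [0.607 0.079 0.139] fore [ 0.33 -0.2   0.29] [ 0.26 -0.03  0.25]
```

View pics/side1.png

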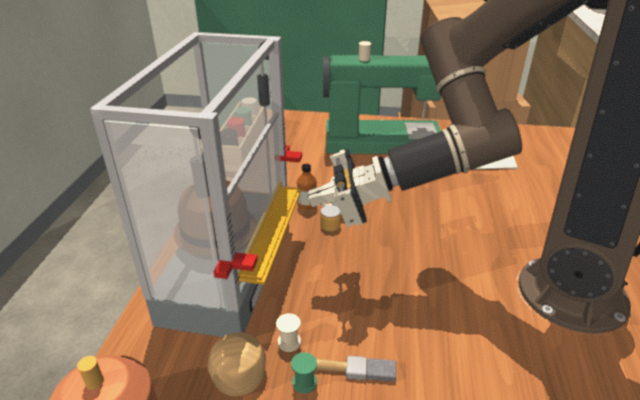

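View pics/wrist1.png

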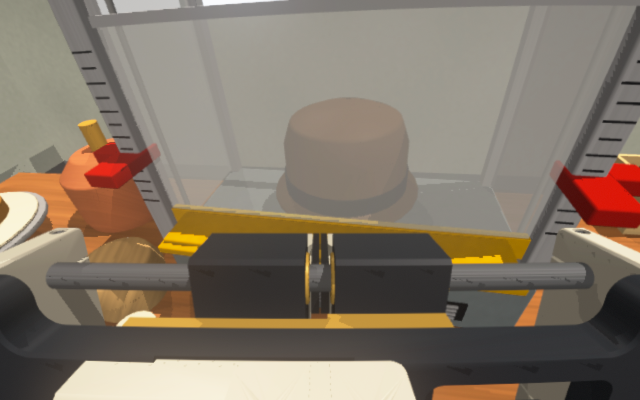

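View pics/top1.png

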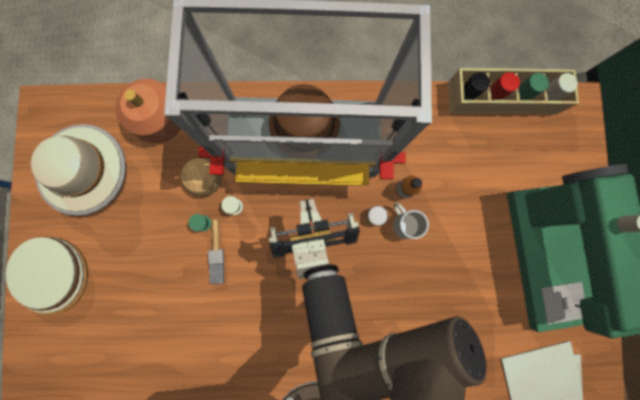

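The wrist view shows both clips (left around (120,165), right around (605,195)) and the lip from (162,245) to (528,285). The gripper is in front of the lip and touching nothing, with the camera side up. I'll use this view to cross-check heights.

```bash
python3 - <<'E'
import cv2
a=cv2.imread('pics/wrist1.png')
cv2.imwrite('pics/wA.png',cv2.resize(a[130:270,70:210],(600,600),interpolation=cv2.INTER_CUBIC))
cv2.imwrite('pics/wB.png',cv2.resize(a[150:310,480:640],(600,600),interpolation=cv2.INTER_CUBIC))
E
```

```text
(no output)
```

View pics/wA.png

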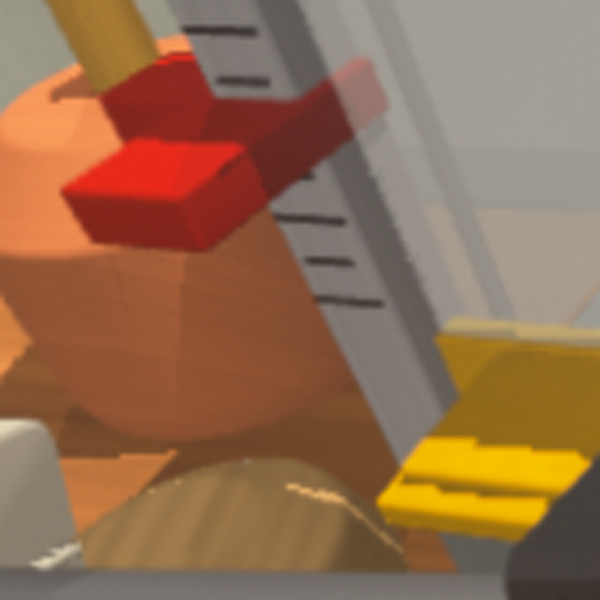

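View pics/wB.png

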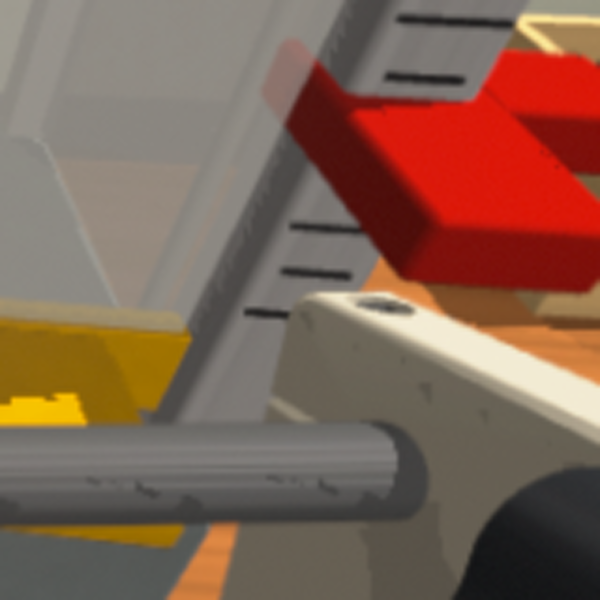

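```bash
cat >> h.py <<'E'
from scipy.spatial.transform import Rotation as Rn
def wcam(s):
    c,f=cam("wrist");M=np.array(c["mount"]);T=np.eye(4);T[:3,:3]=Rn.from_euler('xyz',s["eef_rot"],degrees=True).as_matrix();T[:3,3]=s["tcp_pos"]
    return T@M,c,f
def wray(s,px):
    W,c,f=wcam(s);K=np.array([[f,0,c["cx"]],[0,f,c["cy"]],[0,0,1.]])
    p=cv2.undistortPoints(np.array([[px]],float),K,np.array([c["k1"],0,0,0.]))[0,0]
    d=W[:3,:3]@np.array([p[0],p[1],1.]);return W[:3,3],d
def wproj(s,X):
    W,c,f=wcam(s);K=np.array([[f,0,c["cx"]],[0,f,c["cy"]],[0,0,1.]]);V=np.linalg.inv(W)
    return cv2.projectPoints(np.array([X],float),cv2.Rodrigues(V[:3,:3])[0],V[:3,3],K,np.array([c["k1"],0,0,0.]))[0][0,0]
E
python3 - <<'E'
from h import *
s=r.get_state();print(s["time_s"])
A=lambda u,v:(70+u/4.286-.4,130+v/4.286-.4)
B=lambda u,v:(480+u/3.75-.4,150+v/3.75-.4)
n=np.array([1,.031,0])
def pl(px,P0):
    o,d=wray(s,px);return o+d*(n@(np.array(P0)-o))/(n@d)
CL=[.670,.23,0];CR=[.656,-.167,0];LP=[.6585,.032,0]
for nm,px,P0 in [("cL tl",A(63,192),CL),("cL bl",A(93,242),CL),("cL br",A(205,250),CL),("cR bl",B(402,278),CR),("cR tl",B(437,225),CR),("lip L top",A(380,502),LP),("lip L bot",A(394,527),LP),("lip mid bot",A(540,540),LP)]:
    print(nm,np.round(px,1),pl(px,P0).round(4))
for z in (.1265,.134,.1415):print(z,(wproj(s,[.6638,.2018,z])-[70,130])*4.286)
E
```

```text
5.7167
cL tl [ 84.3 174.4] [0.6694 0.2508 0.2124]
cL bl [ 91.3 186.1] [0.6694 0.2506 0.1997]
cL br [117.4 187.9] [0.6702 0.2226 0.199 ]
cR bl [586.8 223.7] [ 0.6554 -0.1465  0.2081]
cR tl [596.1 209.6] [ 0.6554 -0.1467  0.22  ]
lip L top [158.3 246.7] [0.6536 0.1913 0.1445]
lip L bot [161.5 252.6] [0.6536 0.1911 0.1366]
lip mid bot [195.6 255.6] [0.6547 0.155  0.1366]
0.1265 [392.72344403 518.82679324]
0.134 [381.25989402 496.57339949]
0.1415 [369.47163589 473.64273033]
```

```bash
python3 - <<'E'
from h import *
s=r.get_state()
A=lambda u,v:(70+u/4.286-.4,130+v/4.286-.4)
B=lambda u,v:(480+u/3.75-.4,150+v/3.75-.4)
n=np.array([1,-.031,0])
def pl(px,P0):
    o,d=wray(s,px);return o+d*(n@(np.array(P0)-o))/(n@d)
CL=[.670,.23,0];CR=[.656,-.167,0];LP=[.6585,.032,0]
for nm,px,P0 in [("cL tl",A(63,192),CL),("cL bl",A(93,242),CL),("cL br",A(205,250),CL),("cR bl",B(402,278),CR),("cR tl",B(437,225),CR),("lip L top",A(380,502),LP),("lip L bot",A(394,527),LP),("lip mid bot",A(540,540),LP),("lipR bot",B(175,547),LP)]:
    print(nm,np.round(px,1),pl(px,P0).round(4))
E
```

```text
cL tl [ 84.3 174.4] [0.6707 0.2526 0.2115]
cL bl [ 91.3 186.1] [0.6707 0.2524 0.1987]
cL br [117.4 187.9] [0.6698 0.222  0.1994]
cR bl [586.8 223.7] [ 0.6566 -0.1475  0.2072]
cR tl [596.1 209.6] [ 0.6566 -0.1477  0.2191]
lip L top [158.3 246.7] [0.6638 0.2032 0.1326]
lip L bot [161.5 252.6] [0.6638 0.2029 0.1241]
lip mid bot [195.6 255.6] [0.6625 0.1623 0.1271]
lipR bot [526.3 295.5] [ 0.6533 -0.1347  0.1319]
```

```bash
cat > cart.py <<'E'
from plan import *
from scipy.spatial.transform import Slerp
def cart(X,M,n):
    s=r.get_state();x0=np.array(s["tcp_pos"]);M0=Rn.from_euler('xyz',s["eef_rot"],degrees=True)
    w=(Rn.from_matrix(M)*M0.inv()).as_rotvec();d=X-x0
    print("total",d.round(4),w.round(3),"per row",(d/n).round(4),(w/n).round(4))
    q=np.array(s["joints"])
    for i in range(1,n+1):
        Mi=(Rn.from_rotvec(w*i/n)*M0).as_matrix();S=ik(x0+d*i/n,Mi,q)
        if not S: print(i,"NO IK");break
        if i==n or i==n//2 or np.abs(S[0]-q).max()>8:print(i,S[0].round(1),(S[0]-q).round(1),skel(S[0])[2:4].round(2).tolist())
        q=S[0]
if __name__=="__main__":
    yaw,pd=eval(sys.argv[2]);cart(np.array(eval(sys.argv[1])),toolR(yaw,pd,1),int(sys.argv[3]))
E
python3 cart.py "[.615,.035,.085]" "5,15" 12
```

```text
total [ 0.0113  0.013  -0.1316] [-0.032 -0.104 -0.087] per row [ 0.0009  0.0011 -0.011 ] [-0.0027 -0.0087 -0.0073]
6 [ -35.4   23.7  -52.1 -132.4  -62.1 -102.3] [-0.8  4.1 -1.7 -2.4 -4.3  5.3] [[0.29, -0.21, 0.3], [0.25, -0.02, 0.27]]
12 [ -35.7   50.5  -58.1 -141.   -89.4  -78. ] [ 0.4  4.3 -0.4 -0.9 -4.3  3. ] [[0.26, -0.18, 0.14], [0.25, 0.0, 0.18]]
```

Emit:
carry_out(plan=[[0.002,0.001,-0.011,-0.003,-0.009,-0.007],[0.002,0.001,-0.011,-0.003,-0.009,-0.007],[0.002,0.001,-0.011,-0.003,-0.009,-0.007],[0.002,0.001,-0.011,-0.003,-0.009,-0.007],[0.002,0.001,-0.011,-0.003,-0.009,-0.007],[0.002,0.001,-0.011,-0.003,-0.009,-0.007],[0.002,0.001,-0.011,-0.003,-0.009,-0.007],[0.002,0.001,-0.011,-0.003,-0.009,-0.007],[0.002,0.001,-0.011,-0.003,-0.009,-0.007],[0.002,0.001,-0.011,-0.003,-0.009,-0.007],[0.002,0.001,-0.011,-0.003,-0.009,-0.007],[0.002,0.001,-0.011,-0.003,-0.009,-0.007]])

```text
time_s: 6.72
tcp_pos: [0.6289, 0.041, 0.0938]
eef_rot: [163.3, -76.3, 22.9]
contact_force: [-0.4, 0.3, -0.3]
gripper_width: 0.0002
```

```bash
python3 log.py;python3 cart.py "[.68,.035,.085]" "5,15" 10; python3 - <<'E'
from h import *
for n in ("side","wrist"):cv2.imwrite(f"pics/{n}2.png",r.capture(n)[:,:,::-1])
E
```

```text
6.7167 [ -33.97   48.78  -56.45 -141.48  -88.77  -76.35] [0.6289 0.041  0.0938] [163.34 -76.34  22.88] [-0.4  0.3 -0.3] [ -0.59 -57.09 -10.6    2.46  -1.86  -0.92] 0.00019023653746632875
total [ 0.0511 -0.006  -0.0088] [ 0.064  0.04  -0.03 ] per row [ 0.0051 -0.0006 -0.0009] [ 0.0064  0.004  -0.003 ]
5 [ -31.7   45.9  -53.6 -144.   -83.6  -82.3] [ 0.4 -0.6  0.6 -0.5  1.1 -1.2] [[0.3, -0.19, 0.16], [0.29, 0.0, 0.18]]
10 [ -29.6   43.4  -50.7 -145.9  -78.4  -87.6] [ 0.4 -0.4  0.6 -0.4  1.  -1. ] [[0.33, -0.19, 0.17], [0.31, 0.0, 0.18]]
```

View pics/side2.png

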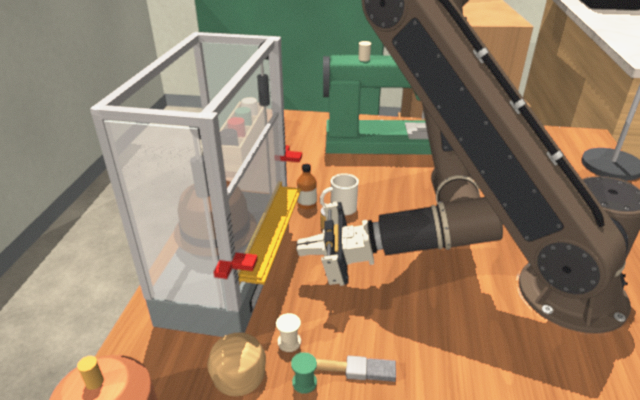

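View pics/wrist2.png

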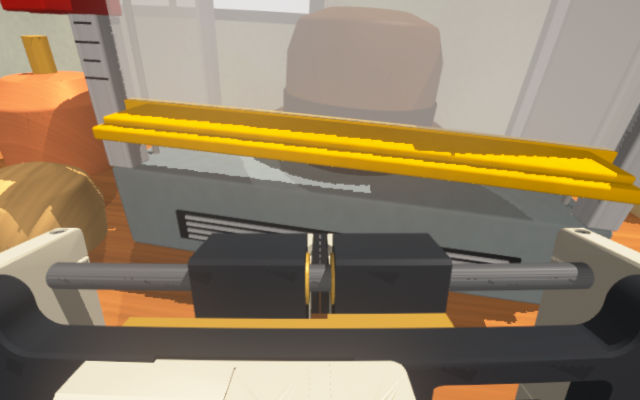

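The fingers are just in front of and below the lip. In the wrist view the lip's lower edge runs from (95,135) to (640,195), so the tool is rolled by a few degrees. I'll level it, lower slightly, then insert.

Emit:
carry_out(plan=[[0,0,-0.003,0.02,0.013,-0.01],[0,0,-0.003,0.02,0.013,-0.01],[0,0,-0.003,0.02,0.013,-0.01],[0.006,-0.001,0,0,0,0],[0.006,-0.001,0,0,0,0],[0.006,-0.001,0,0,0,0],[0.006,-0.001,0,0,0,0],[0.006,-0.001,0,0,0,0],[0.006,-0.001,0,0,0,0],[0.006,0,0,0,0,0],[0.006,0,0,0,0,0]])

```text
time_s: 7.73
tcp_pos: [0.6822, 0.0361, 0.0922]
eef_rot: [179.3, -75.3, 5.9]
contact_force: [-0.0, 0.3, 0.4]
gripper_width: 0.0005
```

```bash
python3 log.py;python3 cart.py "[.68,.035,.1]" "5,15" 10; python3 - <<'E'
from h import *
for n in ("side","wrist"):cv2.imwrite(f"pics/{n}3.png",r.capture(n)[:,:,::-1])
a=cv2.imread('pics/side3.png');cv2.imwrite('pics/side3c.png',cv2.resize(a[140:300,200:400],(750,600),interpolation=cv2.INTER_CUBIC))
E
```

```text
7.7333 [ -29.37   41.75  -50.33 -145.71  -77.    -88.6 ] [0.6822 0.0361 0.0922] [179.3  -75.28   5.94] [-0.   0.3  0.4] [ -0.74 -52.08  -3.15   0.46  -3.57   0.18] 0.0005020542949786644
total [-0.0022 -0.0011  0.0078] [ 0.003  0.005 -0.005] per row [-0.0002 -0.0001  0.0008] [ 0.0003  0.0005 -0.0005]
5 [ -29.5   41.2  -50.5 -145.7  -76.5  -88.9] [-0.  -0.2 -0.   0.   0.2 -0.1] [[0.33, -0.19, 0.19], [0.32, 0.0, 0.19]]
10 [ -29.5   40.2  -50.6 -145.6  -75.7  -89.5] [-0.  -0.2 -0.   0.   0.2 -0.1] [[0.33, -0.19, 0.2], [0.31, 0.0, 0.2]]
```

View pics/side3c.png

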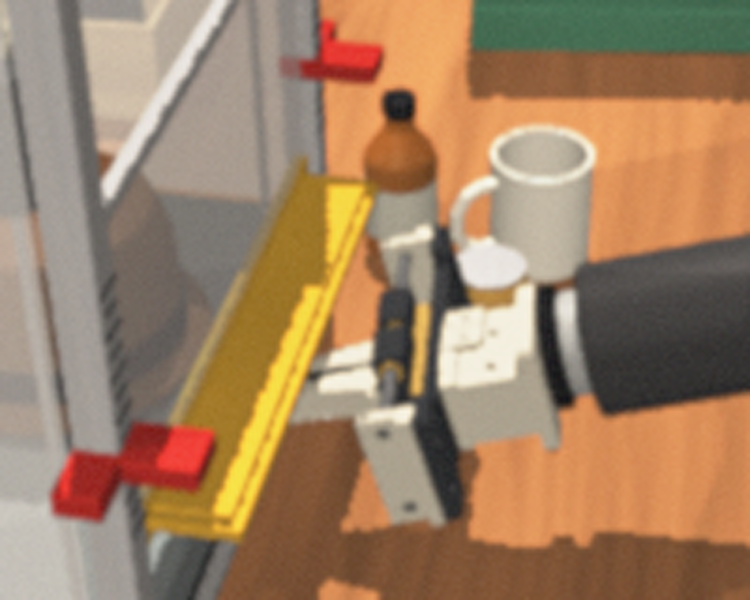

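View pics/wrist3.png

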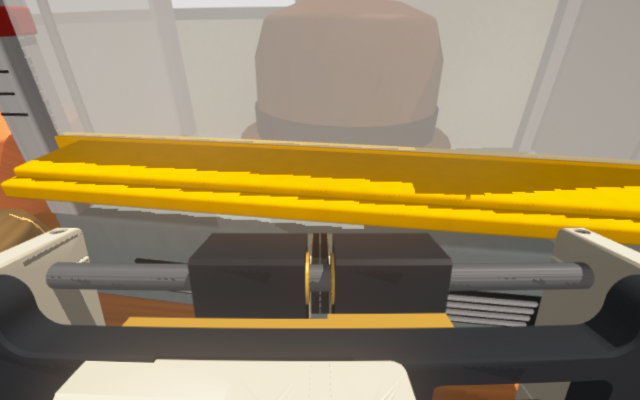

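Emit:
carry_out(plan=[[0,0,0.003,0,0,0],[0,0,0.003,0,0,0],[0,0,0.003,0,0,0],[0,0,0.003,0,0,0],[0,0,0.003,0,0,0]])

```text
time_s: 8.25
tcp_pos: [0.681, 0.0371, 0.1061]
eef_rot: [179.8, -75.1, 5.5]
contact_force: [0.1, -0.8, -0.3]
gripper_width: 0.0004
```

Emit:
carry_out(plan=[[0,0,0.003,0,0,0],[0,0,0.003,0,0,0]])

```text
time_s: 8.42
tcp_pos: [0.6805, 0.0371, 0.1122]
eef_rot: [179.9, -75.0, 5.4]
contact_force: [0.9, 0.9, -3.4]
gripper_width: 0.0007
```

Emit:
carry_out(plan=[[0,0,0.003,0,0,0],[0,0,0.003,0,0,0]])

```text
time_s: 8.58
tcp_pos: [0.6801, 0.037, 0.1179]
eef_rot: [-180.0, -74.8, 5.3]
contact_force: [2.0, -0.5, -2.9]
gripper_width: 0.0005
```

```bash
python3 log.py; python3 - <<'E'
from h import *
for n in ("side","wrist"):cv2.imwrite(f"pics/{n}4.png",r.capture(n)[:,:,::-1])
a=cv2.imread('pics/side4.png');cv2.imwrite('pics/side4c.png',cv2.resize(a[140:300,200:400],(750,600),interpolation=cv2.INTER_CUBIC))
E
```

```text
8.5833 [ -29.09   35.71  -50.07 -144.89  -71.38  -92.52] [0.6801 0.037  0.1179] [-179.96  -74.84    5.25] [ 2.  -0.5 -2.9] [ -0.21 -49.64   0.82  -0.53  -4.49   0.17] 0.0005321822418144085
```

View pics/side4c.png

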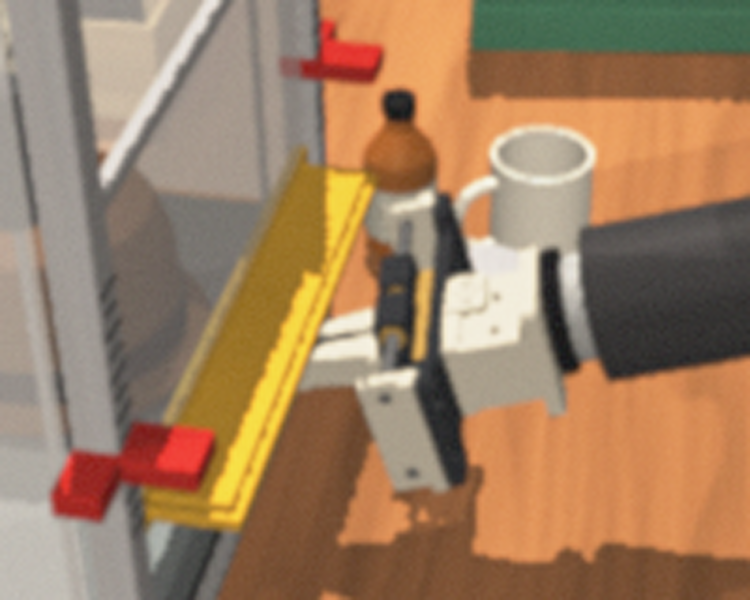

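View pics/wrist4.png

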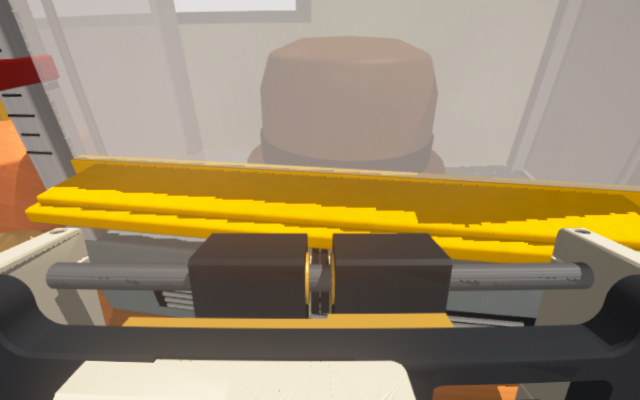

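Contact is about 3 N upward and the lip has begun to rise; in the side crop its lower corner moved from row 537 to 527. The push continues.

Emit:
carry_out(plan=[[0,0,0.004,0,0,0],[0,0,0.004,0,0,0],[0,0,0.004,0,0,0],[0,0,0.004,0,0,0],[0,0,0.004,0,0,0],[0,0,0.004,0,0,0],[0,0,0.004,0,0,0],[0,0,0.004,0,0,0],[0,0,0.004,0,0,0],[0,0,0.004,0,0,0],[0,0,0.004,0,0,0],[0,0,0.003,0,0,0]])

```text
time_s: 9.68
tcp_pos: [0.6795, 0.0371, 0.1692]
eef_rot: [-179.9, -74.8, 5.2]
contact_force: [1.2, -0.8, -1.4]
gripper_width: 0.0002
```

```bash
python3 log.py; python3 - <<'E'
from h import *
for n in ("side","top","wrist"):cv2.imwrite(f"pics/{n}5.png",r.capture(n)[:,:,::-1])
a=cv2.imread('pics/side5.png')
cv2.imwrite('pics/side5c.png',cv2.resize(a[140:300,200:400],(750,600),interpolation=cv2.INTER_CUBIC))
E
```

```text
9.6833 [ -28.09   24.56  -48.01 -142.43  -60.5  -100.94] [0.6795 0.0371 0.1692] [-179.91  -74.75    5.19] [ 1.2 -0.8 -1.4] [  0.17 -42.95   7.96  -2.33  -4.45   0.17] 0.0001620700472243112
```

View pics/side5c.png

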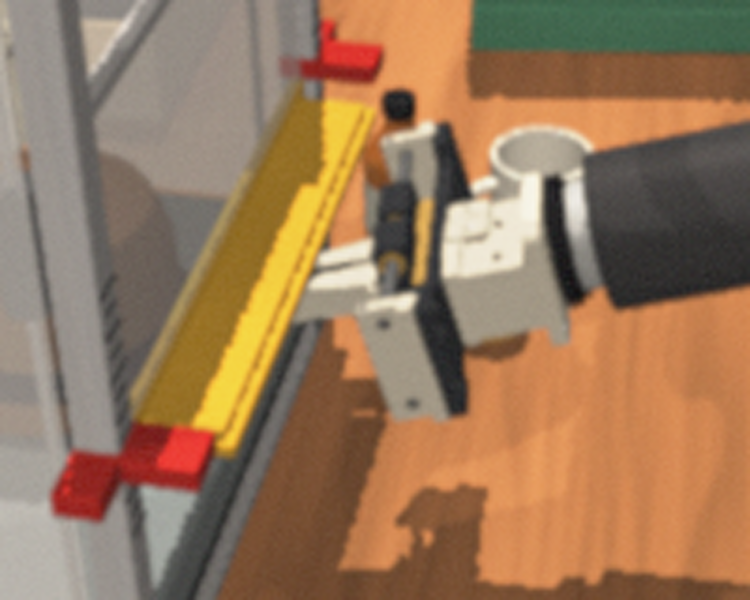

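View pics/wrist5.png

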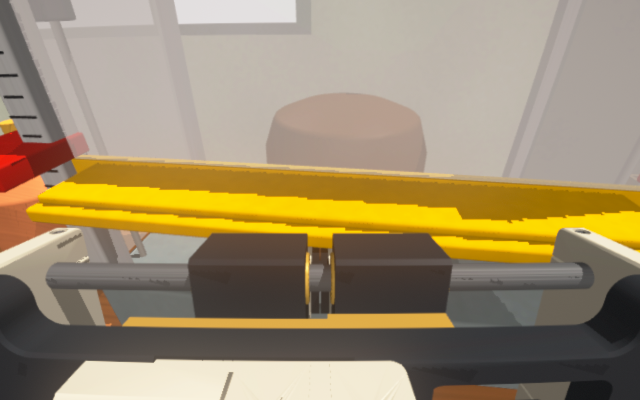

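```bash
python3 - <<'E'
import cv2
a=cv2.imread('pics/side5.png')
A=cv2.resize(a[230:280,210:280],(798,570),interpolation=cv2.INTER_NEAREST);cv2.imwrite('pics/s5A.png',A)
A=cv2.resize(a[140:190,260:320],(684,570),interpolation=cv2.INTER_NEAREST);cv2.imwrite('pics/s5B.png',A)
E
```

```text
(no output)
```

View pics/s5A.png

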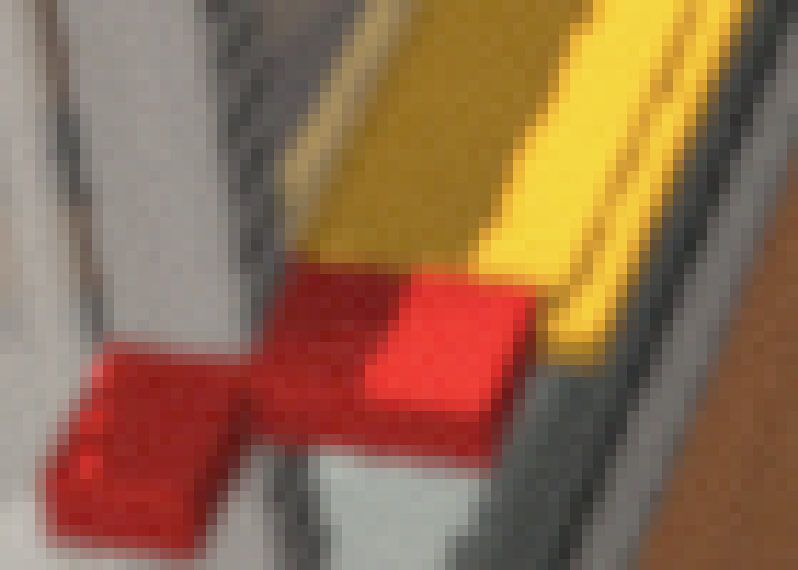

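View pics/s5B.png

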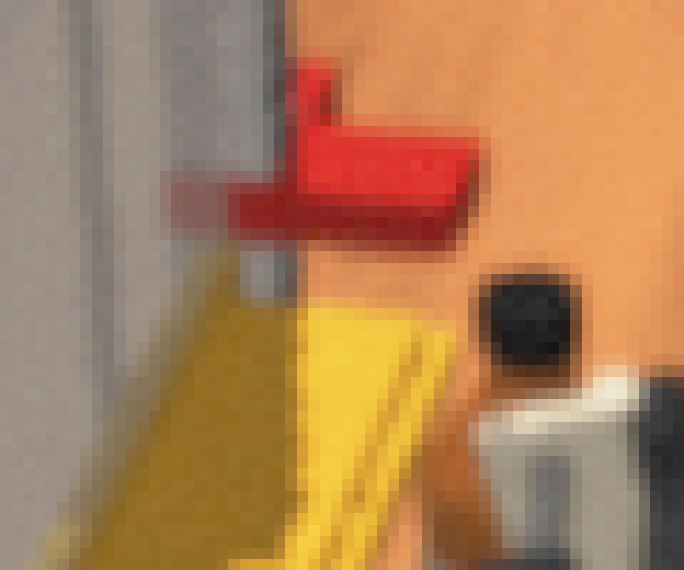

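View pics/top5.png

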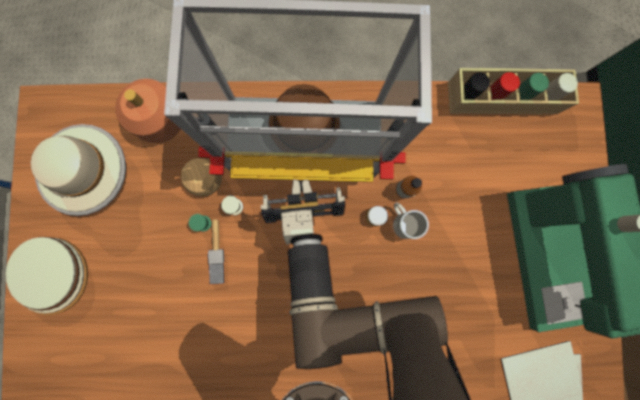

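```bash
cat > zc.py <<'E'
from h import *
from scipy.optimize import brentq
c0=np.array([.6585,.032]);h=np.array([.031,1])
def zat(n,row,dy,dx=0):
    xy=c0+h*dy+np.array([dx,0])
    return brentq(lambda z:proj(n,[*xy,z])[1]-row,0.02,.4)
E
python3 - <<'E'
from zc import *
print("lip L bot",zat("side",261.8,.170),"before",zat("side",283.2,.170))
print("lip R top",zat("side",168.0,-.170),"before",zat("side",188.3,-.170))
print("clipL bot",zat("side",270.6,.216),"top",zat("side",265.6,.216),"inner top",zat("side",230+295/11.4-.5,.182))
print("clipR bot",zat("side",161.4,-.182),"top",zat("side",157.9,-.182),"outer top",zat("side",140+145/11.4-.5,-.216))
b=cv2.imread('pics/top5.png');cv2.imwrite('pics/t5.png',cv2.resize(b[145:190,195:255],(800,600),interpolation=cv2.INTER_NEAREST));cv2.imwrite('pics/t5b.png',cv2.resize(b[145:190,355:415],(800,600),interpolation=cv2.INTER_NEAREST))
E
```

```text
lip L bot 0.1881182369068446 before 0.13222632642771895
lip R top 0.19559818606073825 before 0.13625097428410296
clipL bot 0.20726696778134232 top 0.21932516011037398 inner top 0.2144199924034348
clipR bot 0.2073645403989309 top 0.2172117912922343 outer top 0.2144274298088295
```

View pics/t5.png

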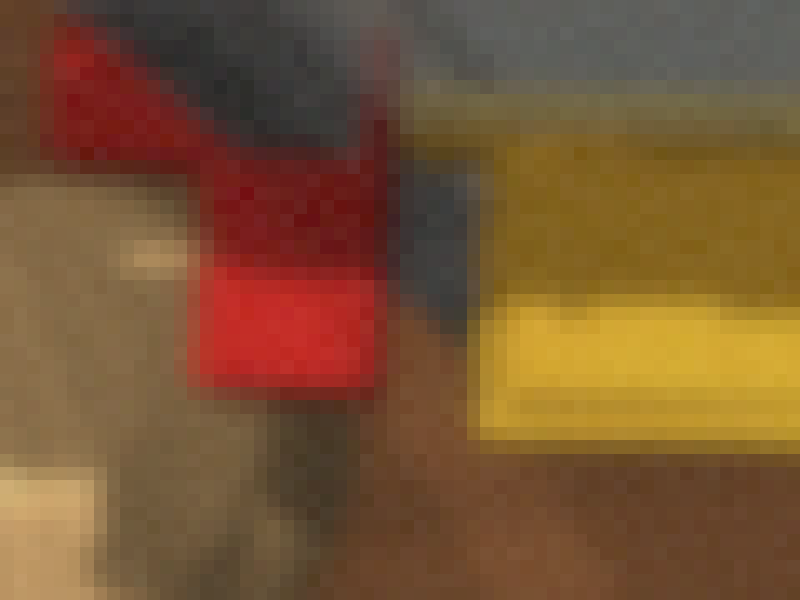

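View pics/t5b.png

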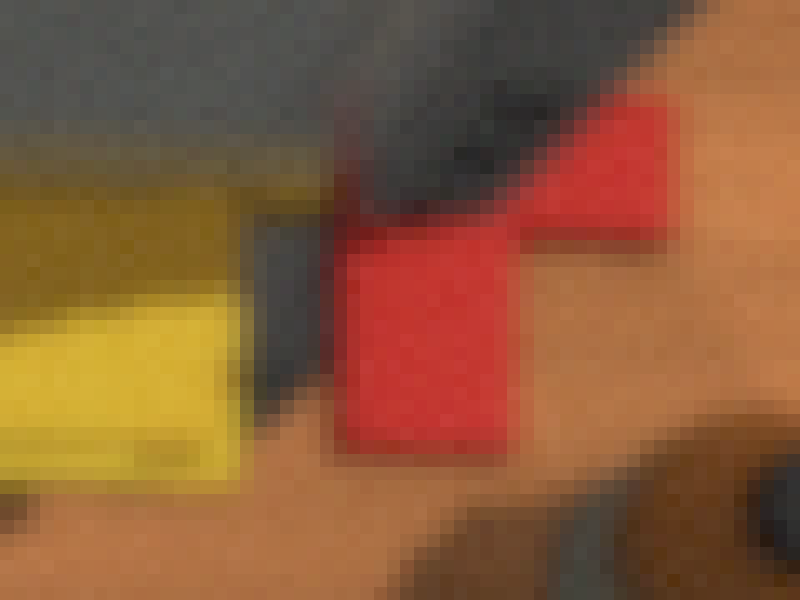

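The fingertips are still under the lip at about 1.5–3 N. Comparing like edges in the side view, lip to clip, about 19–20 mm remains on both ends. I'll go up 15 mm, then re-measure.

Emit:
carry_out(plan=[[0,0,0.003,0,0,0],[0,0,0.003,0,0,0],[0,0,0.003,0,0,0],[0,0,0.003,0,0,0],[0,0,0.003,0,0,0],[0,0,0,0,0,0]])

```text
time_s: 10.33
tcp_pos: [0.679, 0.0374, 0.1839]
eef_rot: [-179.6, -74.6, 5.0]
contact_force: [0.1, -0.7, -2.3]
gripper_width: 0.0001
```

```bash
python3 log.py; python3 - <<'E'
from h import *
for n in ("side","wrist"):cv2.imwrite(f"pics/{n}6.png",r.capture(n)[:,:,::-1])
a=cv2.imread('pics/side6.png')
A=cv2.resize(a[230:280,210:280],(798,570),interpolation=cv2.INTER_NEAREST);cv2.imwrite('pics/s6A.png',A)
A=cv2.resize(a[140:190,260:320],(684,570),interpolation=cv2.INTER_NEAREST);cv2.imwrite('pics/s6B.png',A)
E
```

```text
10.3333 [ -27.61   21.3   -47.01 -141.28  -56.94 -103.97] [0.679  0.0374 0.1839] [-179.65  -74.62    4.96] [ 0.1 -0.7 -2.3] [  0.34 -41.36  10.69  -2.88  -3.85  -0.15] 8.454747130091591e-05
```

View pics/s6A.png

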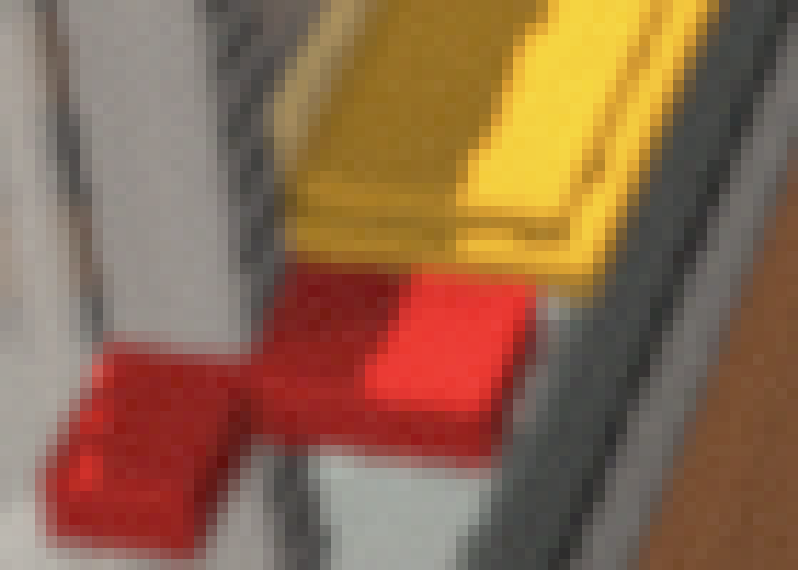

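View pics/s6B.png

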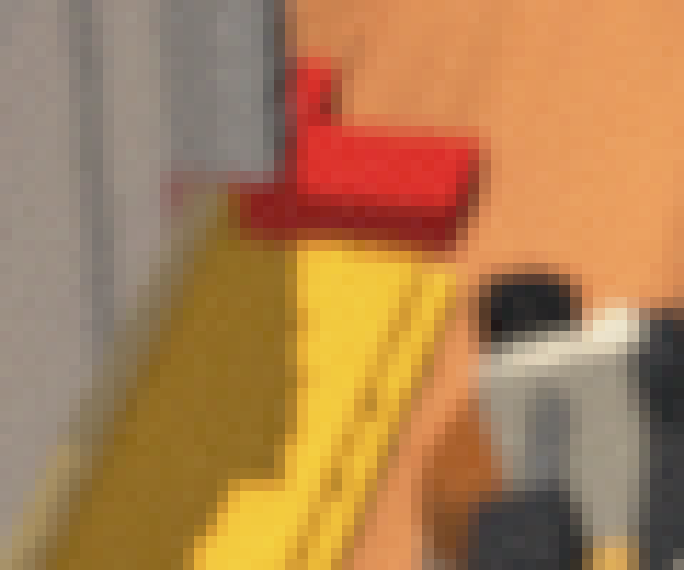

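View pics/wrist6.png

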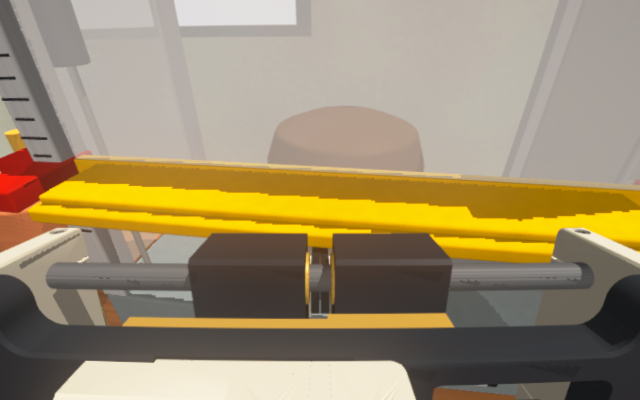

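```bash
python3 - <<'E'
from zc import *
print("lip L bot",zat("side",230+298/11.4-.5,.170),"clip bot .2073")
print("lip R top",zat("side",140+268/11.4-.5,-.170),"clip tops .2172/.2144")
# like-for-like: in the side view a level line along hood y: where lip bottom-edge line would lie at clip
for z in(.2,.205,.2073,.21):
    print(z,proj("side",[*(c0+h*.216),z]),proj("side",[*(c0+h*.17),z]),proj("side",[*(c0-h*.17),z+.015]),proj("side",[*(c0-h*.182),z+.015]))
# wrist image both
s=r.get_state()
a=cv2.imread('pics/wrist6.png');cv2.imwrite('pics/w6.png',cv2.resize(a[140:240,0:130],(780,600),interpolation=cv2.INTER_CUBIC))
E
```

```text
lip L bot 0.2035353755755347 clip bot .2073
lip R top 0.20970109930016984 clip tops .2172/.2144
0.2 [255.33343137 273.57638814] [262.13280249 257.0630606 ] [299.29880043 161.11619636] [300.31709328 158.68895245]
0.205 [255.12760137 271.53145094] [261.95593835 255.04915652] [299.24945498 159.32165429] [300.27054052 156.90309828]
0.2073 [255.03248073 270.58640786] [261.87421889 254.11862749] [299.22667764 158.49330381] [300.24905287 156.07878104]
0.21 [254.92046228 269.47347182] [261.77799455 253.02292378] [299.19987568 157.51858099] [300.22376894 155.10882272]
```

View pics/w6.png

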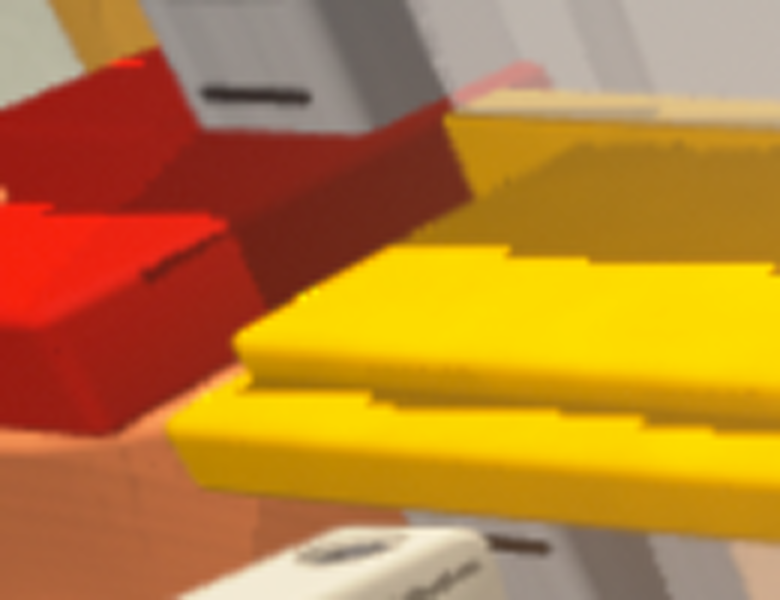

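```bash
python3 - <<'E'
from zc import *
s=r.get_state()
n=np.array([1,-.031,0])
def pl(px,dx):
    o,d=wray(s,px);P0=np.array([*c0,0])+[dx,0,0];return (o+d*(n@(P0-o))/(n@d)).round(4)
f=lambda u,v:(u/6-.4,140+v/6-.4)
print("clip bot",pl(f(105,432),.004),"clip top",pl(f(40,325),.004))
print("lip bot",pl(f(205,487),0),"step top",pl(f(170,430),0))
for dx in(0,.004,.008):print("upper bot",pl(f(255,387),dx),"upper top",pl(f(235,340),dx))
for nm,row,dy in [("clipL bot",270.6,.216),("clipL top",265.6,.216),("L inner top",255.4,.182),("R bot",161.4,-.182),("R top",157.9,-.182),("R outer top",152.2,-.216)]:print(nm,round(zat("side",row,dy,.004),4))
E
```

```text
clip bot [0.6681 0.2127 0.2052] clip top [0.6681 0.2128 0.2172]
lip bot [0.6636 0.1981 0.2029] step top [0.6637 0.1982 0.2093]
upper bot [0.6633 0.1856 0.215 ] upper top [0.6632 0.1849 0.2199]
upper bot [0.6674 0.1913 0.212 ] upper top [0.6674 0.1907 0.2171]
upper bot [0.6716 0.1971 0.2091] upper top [0.6716 0.1964 0.2144]
clipL bot 0.2067
clipL top 0.2188
L inner top 0.2139
R bot 0.207
R top 0.2169
R outer top 0.2142
```

The wrist and side views agree that the lip is about 2–3 mm below the mark: wrist gives lip bottom 0.203 against clip bottom 0.205, side gives 0.2035 against 0.207. Raising 2.5 mm more.

Emit:
carry_out(plan=[[0,0,0.0015,0,0,0],[0,0,0.001,0,0,0],[0,0,0,0,0,0]])

```text
time_s: 10.68
tcp_pos: [0.6789, 0.0373, 0.1859]
eef_rot: [-179.6, -74.6, 4.9]
contact_force: [1.1, -0.1, -2.2]
gripper_width: 0.0003
```

```bash
python3 log.py; python3 - <<'E'
from h import *
for n in ("side","wrist"):cv2.imwrite(f"pics/{n}7.png",r.capture(n)[:,:,::-1])
a=cv2.imread('pics/side7.png')
A=cv2.resize(a[230:280,210:280],(798,570),interpolation=cv2.INTER_NEAREST);cv2.imwrite('pics/s7A.png',A)
a=cv2.imread('pics/wrist7.png');cv2.imwrite('pics/w7.png',cv2.resize(a[140:240,0:130],(780,600),interpolation=cv2.INTER_CUBIC))
E
```

```text
10.6833 [ -27.54   20.84  -46.85 -141.1   -56.4  -104.44] [0.6789 0.0373 0.1859] [-179.57  -74.58    4.88] [ 1.1 -0.1 -2.2] [  0.14 -41.13  10.68  -2.91  -3.86  -0.05] 0.0002847728750426082
```

View pics/s7A.png

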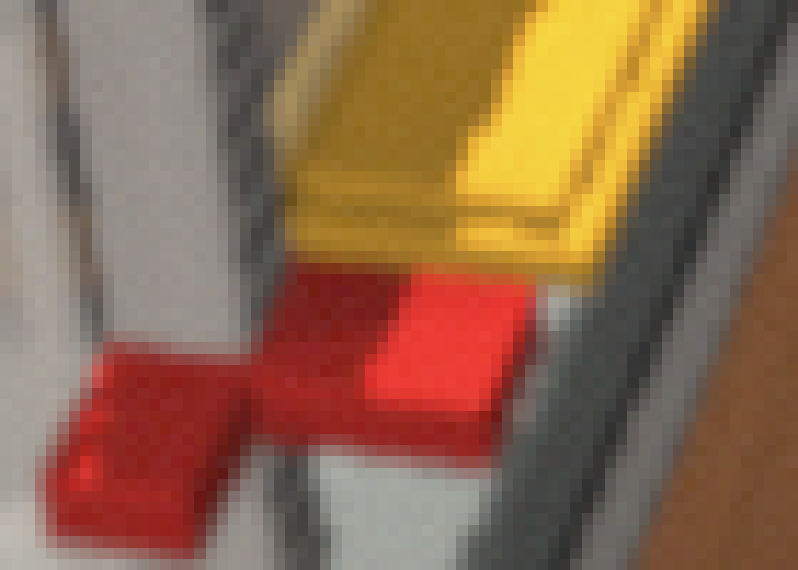

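View pics/w7.png

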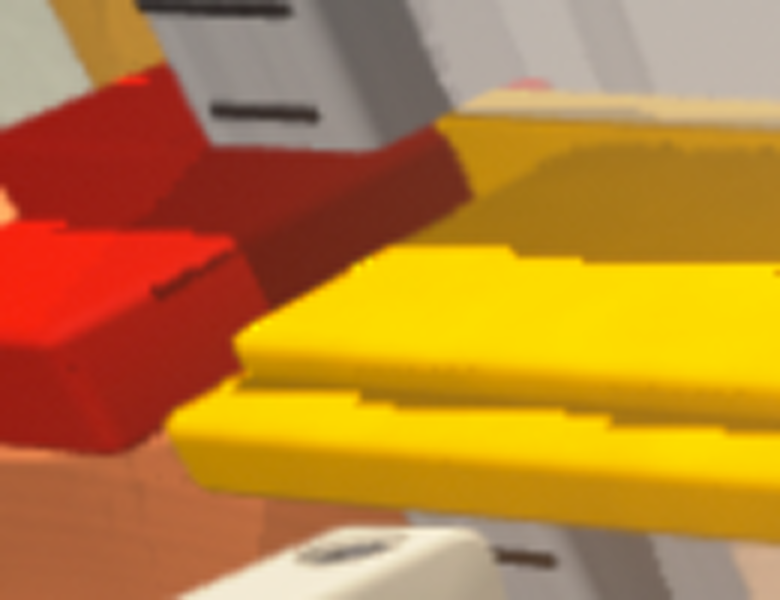

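```bash
python3 - <<'E'
from zc import *
s=r.get_state()
n=np.array([1,-.031,0])
def pl(px,dx):
    o,d=wray(s,px);P0=np.array([*c0,0])+[dx,0,0];return (o+d*(n@(P0-o))/(n@d)).round(4)
f=lambda u,v:(u/6-.4,140+v/6-.4)
print("clip bot",pl(f(120,452),.004),"clip top",pl(f(52,345),.004))
print("lip bot",pl(f(205,487),0),"upper top",pl(f(235,340),.008))
print(zat("side",230+288/11.4-.5,.17))
E
```

```text
clip bot [0.6681 0.2125 0.2051] clip top [0.6681 0.2129 0.2171]
lip bot [0.6637 0.1982 0.2051] upper top [0.6716 0.1965 0.2165]
0.20570759428356186
```

Emit:
carry_out(plan=[[0,0,-0.003,0,0,0],[0,0,-0.004,0,0,0],[0,0,-0.004,0,0,0],[0,0,-0.004,0,0,0],[0,0,-0.004,0,0,0]])

```text
time_s: 11.2
tcp_pos: [0.6799, 0.0374, 0.1683]
eef_rot: [180.0, -75.0, 5.4]
contact_force: [0.4, -0.2, -0.3]
gripper_width: 0.0003
```

```bash
python3 log.py; python3 cart.py "[.61,.037,.17]" "5,15" 12;python3 cart.py "[.57,.03,.18]" "14,22" 12;python3 cart.py "[.54,.03,.2]" "20,30" 12
```

```text
11.2 [ -28.14   25.03  -48.12 -142.58  -61.2  -100.49] [0.6799 0.0374 0.1683] [179.96 -74.97   5.37] [ 0.4 -0.2 -0.3] [  0.16 -43.83   7.61  -2.11  -2.86  -0.32] 0.00025015578493181064
total [-0.0699 -0.0004  0.0017] [ 0.    -0.001 -0.006] per row [-0.0058 -0.      0.0001] [ 0.     -0.     -0.0005]
6 [ -31.1   24.8  -52.2 -140.8  -64.7  -98.5] [-0.5 -0.  -0.7  0.3 -0.6  0.3] [[0.31, -0.18, 0.29], [0.28, 0.0, 0.27]]
12 [ -34.5   25.   -56.1 -138.5  -68.3  -96.1] [-0.6  0.1 -0.7  0.4 -0.6  0.5] [[0.27, -0.18, 0.29], [0.24, 0.0, 0.27]]
total [-0.1099 -0.0074  0.0117] [-0.02   0.12   0.151] per row [-0.0092 -0.0006  0.001 ] [-0.0017  0.01    0.0126]
6 [ -31.5   16.6  -46.8 -128.5  -52.9 -111.5] [-0.3 -1.5  0.3  2.5  1.4 -2.3] [[0.32, -0.2, 0.36], [0.27, -0.03, 0.29]]
12 [ -31.7    7.4  -44.5 -112.8  -46.1 -127.8] [ 0.2 -1.5  0.4  2.7  0.9 -2.9] [[0.31, -0.19, 0.43], [0.23, -0.06, 0.32]]
total [-0.1399 -0.0074  0.0317] [-0.057  0.256  0.255] per row [-0.0117 -0.0006  0.0026] [-0.0048  0.0213  0.0212]
6 [ -27.2    8.6  -41.2 -116.6  -41.3 -128.1] [ 1.1 -2.6  1.3  5.   2.9 -5.9] [[0.35, -0.18, 0.44], [0.27, -0.04, 0.33]]
12 [ -15.5   -4.2  -36.5  -84.9  -30.3 -166.3] [ 2.3 -1.8  0.2  5.3  1.1 -6.3] [[0.34, -0.09, 0.55], [0.23, -0.08, 0.39]]
```

Emit:
carry_out(plan=[[-0.006,0,0,0,0,0],[-0.008,0,0,0,0,0],[-0.008,0,0,0,0,0],[-0.008,0,0,0,0,0],[-0.008,0,0,0,0,0],[-0.008,0,0,0,0,0],[-0.008,-0.001,0,-0.003,0.02,0.025],[-0.008,-0.001,0,-0.003,0.02,0.025],[-0.008,-0.001,0,-0.003,0.02,0.025],[-0.01,-0.001,0,-0.003,0.02,0.025],[-0.01,-0.001,0,-0.003,0.02,0.025],[-0.01,-0.001,0,-0.003,0.02,0.025]])

```text
time_s: 12.2
tcp_pos: [0.5662, 0.0309, 0.1614]
eef_rot: [-178.6, -67.1, 12.7]
contact_force: [-0.5, 0.6, 0.0]
gripper_width: 0.0003
```

```bash
python3 log.py; python3 - <<'E'
from h import *
for n in ("side","top","wrist"):cv2.imwrite(f"pics/{n}8.png",r.capture(n)[:,:,::-1])
a=cv2.imread('pics/side8.png')
A=cv2.resize(a[230:280,210:280],(798,570),interpolation=cv2.INTER_NEAREST);cv2.imwrite('pics/s8A.png',A)
for n in("side","top"):
    d=cv2.absdiff(cv2.imread(f'pics/{n}0.png'),cv2.imread(f'pics/{n}8.png'));cv2.imwrite(f'pics/d{n}.png',d)
E
```

```text
12.2 [ -32.86   10.25  -45.68 -114.09  -47.61 -124.31] [0.5662 0.0309 0.1614] [-178.63  -67.07   12.72] [-0.5  0.6  0. ] [ -1.42 -25.91  13.49  -5.06  -3.12   1.81] 0.0003370108564090985
```

View pics/side8.png

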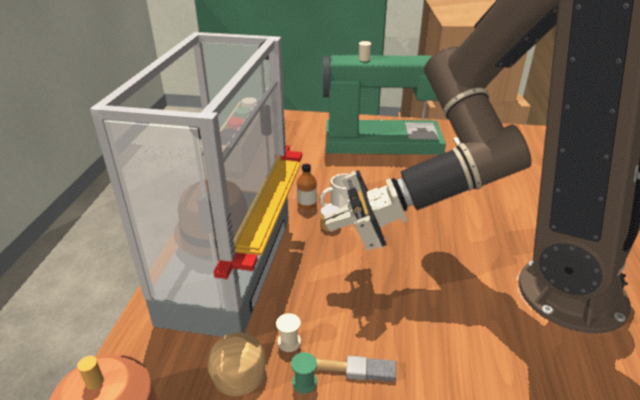

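View pics/s8A.png

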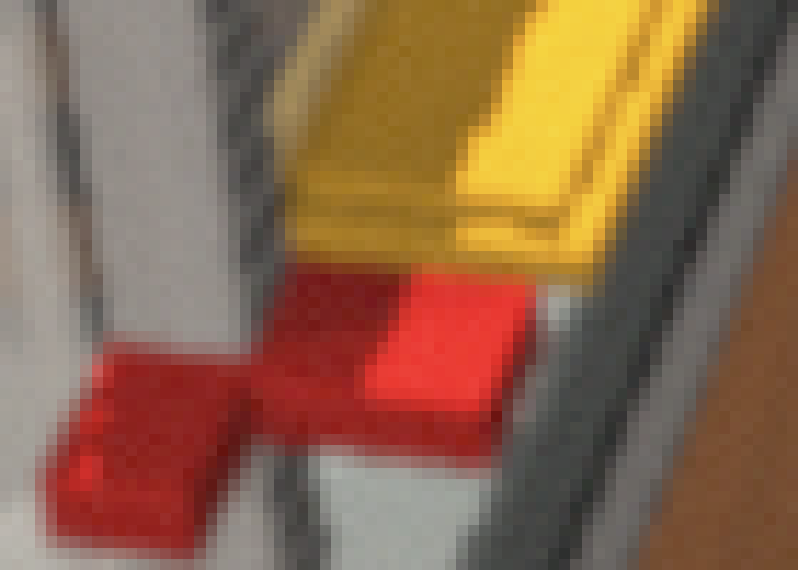

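View pics/wrist8.png

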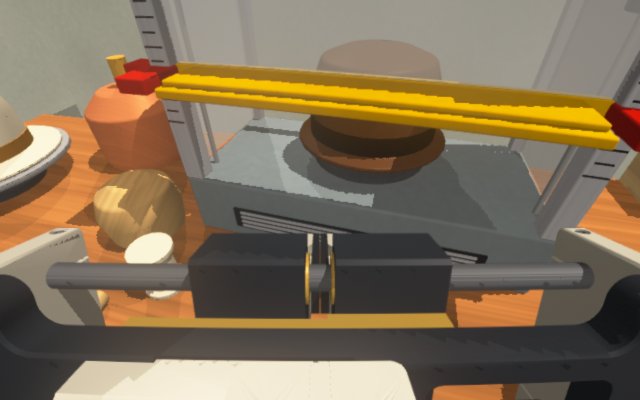

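View pics/top8.png

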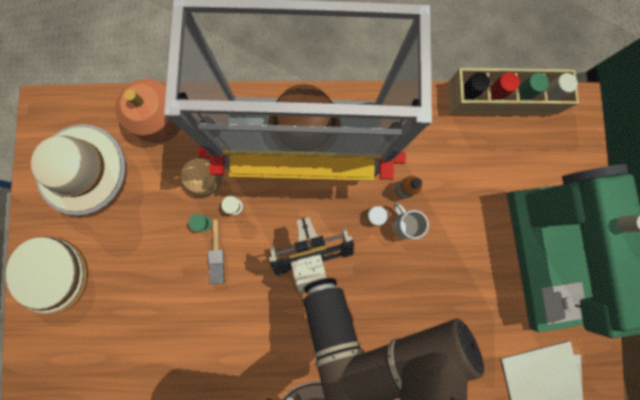

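The hand is clear, the sash stayed where it was left, and the loose items look unmoved. The wrist view shows both lip ends next to both clips (left around (160,85), right around (610,120)), so I'll make a final check there.

```bash
python3 - <<'E'
import cv2
a=cv2.imread('pics/wrist8.png')
cv2.imwrite('pics/w8A.png',cv2.resize(a[55:110,110:200],(800,489),interpolation=cv2.INTER_CUBIC))
cv2.imwrite('pics/w8B.png',cv2.resize(a[85:155,560:640],(640,560),interpolation=cv2.INTER_CUBIC))
E
```

```text
(no output)
```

View pics/w8A.png

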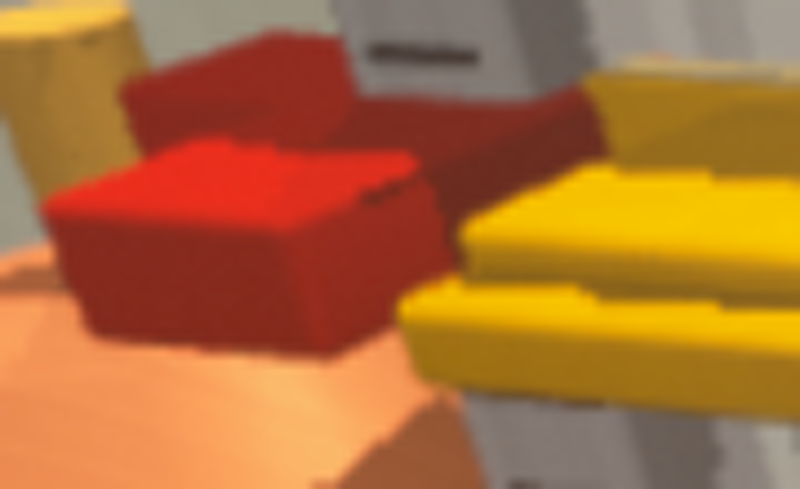

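View pics/w8B.png

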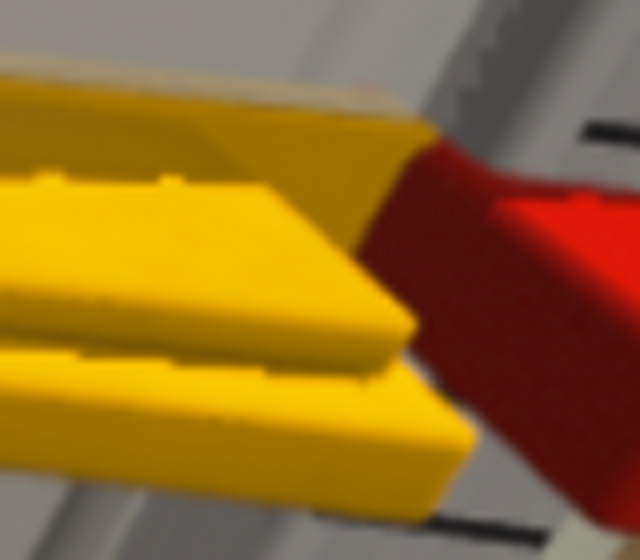

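```bash
python3 - <<'E'
from zc import *
s=r.get_state();n=np.array([1,-.031,0])
def pl(px,dx):
    o,d=wray(s,px);P0=np.array([*c0,0])+[dx,0,0];return (o+d*(n@(P0-o))/(n@d)).round(4)
A=lambda u,v:(110+u/8.889-.4,55+v/8.889-.4)
B=lambda u,v:(560+u/8-.4,85+v/8-.4)
print("clipL bot",pl(A(325,357),.004),"top",pl(A(285,228),.004),"lipL bot",pl(A(425,383),0),"steptop",pl(A(400,310),0),"top",pl(A(465,230),.008))
print("clipR bot",pl(B(605,530),.004),"lipR bot",pl(B(430,522),0),"steptop",pl(B(478,435),0))
# loose items moved? compare masked diff away from arm in top
d=cv2.imread('pics/dtop.png').max(2)
for nm,(u,v) in dict(mug=(410,224),tin=(378,216),white=(232,205),green=(198,223),brush=(216,255),bottle=(410,187),block=(200,178)).items():
    p=d[v-14:v+14,u-14:u+14];print(nm,p.mean().round(1),p.max())
E
```

```text
clipL bot [0.6681 0.214  0.2044] top [0.6681 0.2134 0.217 ] lipL bot [0.6637 0.1989 0.2044] steptop [0.6637 0.1989 0.2115] top [0.6716 0.1957 0.2167]
clipR bot [ 0.6568 -0.1506  0.2033] lipR bot [ 0.6533 -0.1358  0.2038] steptop [ 0.6533 -0.1353  0.2113]
mug 5.6 20
tin 11.1 26
white 11.1 63
green 5.2 12
brush 5.7 12
bottle 5.2 18
block 5.7 35
```

```bash
python3 - <<'E'
from plant import r
s=r.get_state();print(s["time_s"],s["contact_force"].round(1));print(r.close_job())
E
```

```text
12.35 [-0.4 -0.5 -0.3]
the job is handed in; nothing more can be done
None
```

The sash is open with its lip level with the red clips, the hand is drawn back clear, and the job is handed in at 12.35 s of the 42 s allowed.

I slid the closed fingertips about 20 mm under the middle of the yellow lip, with the hand tilted 15° down, and pushed it up about 75 mm. The readings taken during the push showed about 2–4 N of contact force. I then lowered the fingers off the lip, where the force reading fell to about zero, and drew back to about 90 mm in front of it.

**Lip against mark:** the last wrist view gave these heights after the hand was clear:

| Edge | Lip (m) | Clip (m) |
|---|---|---|
| Left bottom | 0.2044 | 0.2044 |
| Right bottom | 0.2038 | 0.2033 |
| Left top | 0.2167 | 0.2170 |

**Disagreement between views:** the side camera put the lip about 1 mm below the clips, within its accuracy.

**Loose items:** they look unmoved in the final pictures. The picture difference before and after is small for six of the seven items. It is larger in spots at the white spool, which I put down to changed shadows because it sits at the same place in the image. I did not measure its position again.

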